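Latch a printing block into its rack lane

ROBOT

A 7-joint arm with a two-finger parallel gripper is mounted at the origin on the work surface. World frame = base frame: x ahead of the robot, y to its left, z up, the work surface at z = 0. Lengths are in m, angles in degrees, forces in N, time in s.
With the tool pointing down it reaches from about 0.4 to 0.9 m from the base axis. Payload 5.6 kg.
Tool frame: the origin (TCP) lies midway between the tips of the shut fingers; the grasp point (between the pads) lies 19 mm behind it; x points along the fingers, z is the direction in which the jaws open and shut, and the axes are right-handed (so a half turn about x gives the same grasp; the last joint's range is limited). The gripper opens to 92 mm and grips with 3 to 60 N. Pads are 20 mm wide; open, the fingers measure 128 mm over their backs; the gripper's body (75 mm by 189 mm) begins 69 mm behind the grasp point.
Start: joints at [72.422, 26.786, -0.665, 91.828, 0.344, 61.387, -3.226], TCP at [0.169, -0.628, 0.215] pointing down, gripper open.
Joint ranges: [-144.91, 144.91], [-17.63, 115.5], [-89.93, 88.59], [15.96, 139.68], [-74.01, 254.01], [8.47, 105.57], [-167.45, 167.45]. Speed limits (degrees/s): [147.25, 147.25, 180, 180, 180, 180, 180].

INTERFACE

Orientations are given as [roll, pitch, yaw] about the fixed x, y, z axes, in that order (R = Rz(yaw) Ry(pitch) Rx(roll)).
In Python, from workcell import robot gives the robot as it stands. The module is installed in compiled form; this text tells all that it offers.
- The arm moves only by the tool servo_tool, never from a script. Its argument "increments" is a list of rows, each a list of 3 entries, a list of its own where there are three numbers: the closure, from 0 (fully open) to 1 (shut), then the shift along the world's x, y, z in cm, then the turn about the world's z in degrees. A call has 1 to 8 rows; each row shifts and turns the commanded pose from where the row before left it; what a row does not reach is not made up. A row lasts 1/10 s, in which the tool goes at most 50 mm and 8.59 degrees, less where a joint would pass 70% of its speed; a pose out of reach is approached as far as the arm can. A call is refused whole if a number of a shift passes 5 or a number of a turn 8.59, either way. A call with a gripper value outside its range is refused whole. The fingers move at their own pace and stop on an object; the grip force is fixed at half the most. Time passes only in rows, so rows that do not move let the fingers close. It gives the time, the measured TCP pose, the force and the opening at its end, in the units of the state.
- robot.sense(): the state, without advancing time (a new reading comes with each control period).
- robot.read_camera(name): name is "side" or "top" or "wrist"; returns a dict with "image" (480x640x3 uint8, blue, green, red), "depth" (480x640 float32, m along the optical axis (not along the pixel's ray), 0 where there is no reading), "fx", "fy", "cx", "cy" (pixels), "k1" (the pictures are not rectified: a ray, as slopes to the right and down, at radius r is drawn at 1 + k1 r^2 times it, then the intrinsics apply), "R" (3x3) and "t" (3): a world point X has camera coordinates R X + t. Camera axes: x right, y down, z forward; pixel columns grow to the right and rows downward; lengths in m; the calibration is good to about 2 mm. A picture is of the moment at which its call begins.
- robot.close_job(): hands the job in, once; it reports no verdict.
Trained networks look in a picture, given as the dict that the camera call returned (one of the last four; its "shot" number tells which), for a name from the list of things; names that differ only in an ending like _2 or _b are one class to them, and where a whole thing is asked for, a point or a joint stands for the part that bears it (a point fixed in the world has none). Each returns a list of dicts, best first, with "conf" (0 to 1); they miss things now and then, are a little off and sometimes report something else, mostly with a low value. They report only what shows in the picture. A call takes as long as a camera call. They do not tell look-alikes from the thing itself.
- robot.search_frame(picture, thing): "box" ([left, top, right, bottom] in pixels, round what is visible of it).
- robot.regions_of(picture, thing): "mask" (480x640 bool, what is visible of it) and "box" ([left, top, right, bottom] in pixels, round what is visible of it).
The state is a dict: "clock": time; "q": joint angles; "qd": joint speeds; "joint_torque": joint torques, N m; "eef_pos": TCP position; "tcp_rot": TCP orientation; "force": force on the tool from outside, world axes, zero at the start; "ft_torque": the same for the moment, N m; "width": finger opening in m.
Only numpy, scipy, OpenCV 4.12 (cv2) and the standard library are available. Lean on these libraries where they do the work, as an engineer would, in place of code of your own. Each camera call takes 0.05 s, during which the arm holds its last target.

TASK

Put the printing block away in its rack: set it down on the open end of the lane, slide it in along the lane floor so that its own front edge lifts the red hinged catch, and press it gently but firmly home against the black pad of the end stop, so that the catch drops behind it. Then, still holding the block, pull it gently but firmly back against the dropped catch to prove that it is locked, and let go of it there in the lane. Never touch the catch with the robot, do not force anything, and leave the paint jar, stamp and brush alone.

Things in the scene. Friction and masses are not known exactly. Their poses are not given: they have to be found in the camera images.
- block_center (a point): Loose wooden printing block (0.18 to 0.36 kg), green face underneath; the point is its centre, 42 mm above its underside. Flat body 100 (own x) x 70 (own y) x 22 mm high; in the middle of its top stands a square wooden handle, 28 (x) x 24 (y) mm, up to 85 mm above the underside. Either way round is the same. z up.
- rack: Fixed plywood rack with one straight lane. Origin under the lane's centre line, on the table; own +x is the way in, y across, z up. Lane floor 10 mm above the origin, x = -170 to 135 mm. Side walls 16 mm above the floor, 8 thick, 75 mm apart inside, from x = -55 inwards; from -115 to -55 they flare open, 12 mm a side. The catch's bracket stands outside the +y wall at x = -46, 54 mm above the table.
- lane_start (a point): Point on the lane floor at rack x = -110 mm, on the centre line: a block centred here lies between the flared guides, clear of the catch, with its front edge just inside the lane.
- catch (a joint): Red hinged steel catch (90 g), pin across the lane's +y side at rack x = -46, 42 mm above the table. 0 = down on its rest (cannot go lower); grows (rad) as the tip lifts, 0.26 riding on the block's top. Its arm slants down into the lane (21 degrees), over rack y = 19 to 35 mm. A block pushed in lifts it from below; it falls by its own weight once the block's rear face is 2 mm past rack x = 0.
- catch_tip (a point): Middle of the catch's end face (16 mm wide, 7 mm thick, at rack x = 0, about 24 mm above the table when down), behind which the block's rear face is locked.
- stop: Fixed aluminium bracket across the lane's end, 12 x 60 x 30 mm; origin at the foot of its face towards the block, on the lane floor, at rack x = 119 mm. It carries a rigid black pad (6 x 56 x 24 mm) on studs, clamped anew each time 4 to 14 mm in front of that face; that gap is not measured, the pad must be found by feel. Press home and pull back with 8 to 14 N; over 22 N on stop or catch is forcing it.
- jar_yellow: Loose paint jar, yellow label, 52 mm wide, 70 mm high; origin under its centre. Leave alone.
- stamp: Loose round wooden stamp, 52 mm wide, 64 mm high; origin under its centre. Leave alone.
- brush: Loose paint brush lying along its own x; origin under its middle. Leave alone.
Things that resemble listed ones, but are neither listed nor needed, are in the scene too. Of the things like the part that bears block_center, leave any that is orange, pink or yellow; of the rest the smaller one is meant.

How it is judged:
By the outcome, as a careful person would: the job done as asked, in the order asked, and still so for the second after the job is handed in, with the robot touching nothing.
It also fails if it takes over 64 s, if anything falls off the work surface, if the arm or the gripper's body presses on something with over 40 N, if the wrist force passes 120 N, or if a joint passes its speed limit or range.

## Working session

There is one attempt and no reset: what is moved stays moved. The work goes in short steps, Python scripts to look and compute and a tool call to move; the robot and the scene stay as the last step left them, time stands still between calls to the robot, and variables do not carry over. Pictures are saved under pics/ and viewed, and the job is handed in when it is done.

Besides the shell and the picture viewer there is one more tool, called after "Emit:" as name(argument=value, ...) on one line, values as JSON. servo_tool: Moves the arm, as the interface text tells. Its arguments: {"type":"object","properties":{"increments":{"type":"array"}},"required":["increments"]}

```bash
mkdir -p pics; cat > h.py <<'E'
import numpy as np, cv2
from workcell import robot
def px2w(p,u,v,d=None,z=None):
    # undistort
    xd=(u-p['cx'])/p['fx']; yd=(v-p['cy'])/p['fy']
    K=np.eye(3); o=cv2.undistortPoints(np.array([[[xd,yd]]],float),K,np.array([p['k1'],0,0,0.]))[0,0]
    R=np.array(p['R']);t=np.array(p['t']); c=-R.T@t; ray=R.T@np.array([o[0],o[1],1.])
    if z is not None: return c+ray*(z-c[2])/ray[2]
    return c+ray*d
def cloud(p,mask):
    v,u=np.nonzero(mask&(p['depth']>0))
    d=p['depth'][v,u]
    xy=np.stack([(u-p['cx'])/p['fx'],(v-p['cy'])/p['fy']],-1).astype(float)
    o=cv2.undistortPoints(xy[:,None],np.eye(3),np.array([p['k1'],0,0,0.]))[:,0]
    C=np.c_[o*d[:,None],d]
    return (C-np.array(p['t']))@np.array(p['R']),u,v
E
python3 - <<'E'
from h import *
s=robot.sense();print(s)
for n in ['top','side','wrist']:
    p=robot.read_camera(n); cv2.imwrite(f'pics/{n}0.png',p['image'])
    print(n,p['fx'],p['k1'],-np.array(p['R']).T@p['t'])
    for th in ['block_center','rack','catch','stop','jar_yellow','stamp','brush']:
        for r in robot.search_frame(p,th): print(th,round(r['conf'],2),np.round(r['box']))
E
```

```text
{'clock': 0.0, 'q': array([72.42221682, 26.83652817, -0.6679582 , 91.881269  ,  0.34349955,
       61.38729999, -3.22742028]), 'qd': array([ 0.02970818,  0.10145727, -0.01724159,  0.05811124,  0.01761008,
       -0.01363978,  0.08279803]), 'joint_torque': array([-5.84411077e-05, -5.20572746e+01, -1.23599937e-02, -2.43753433e+01,
       -5.66116848e-02,  1.72968954e-02,  1.80199145e-04]), 'eef_pos': array([ 0.16929215, -0.62694868,  0.21363189]), 'tcp_rot': array([-176.93294237,   89.89690557,  108.17848531]), 'force': array([-0.65096068,  0.54166129,  0.57183106]), 'ft_torque': array([0.04999228, 0.03356266, 0.07798051]), 'width': 0.09172360832740459}
top 453.1456207338258 -0.09117397190390115 [0.48748374 0.00326809 0.96067673]
block_center 0.79 [385. 306. 459. 359.]
block_center 0.66 [382. 134. 456. 200.]
block_center 0.63 [469. 174. 512. 228.]
block_center 0.56 [376. 216. 427. 273.]
rack 0.79 [188. 224. 272. 381.]
catch 0.53 [205. 290. 221. 317.]
stop 0.82 [232. 225. 261. 246.]
stop 0.26 [494. 274. 524. 297.]
stop 0.25 [318. 153. 344. 183.]
jar_yellow 0.55 [318. 155. 344. 185.]
stamp 0.87 [492. 272. 522. 297.]
brush 0.97 [115. 220. 140. 318.]
side 621.4496962720365 -0.13808635159045923 [0.07109187 0.88489405 1.20438199]
block_center 0.87 [378. 187. 432. 245.]
block_center 0.82 [301. 232. 352. 274.]
block_center 0.68 [320. 134. 364. 175.]
block_center 0.62 [320. 184. 361. 225.]
block_center 0.58 [260. 149. 318. 202.]
rack 0.67 [252. 278. 381. 382.]
catch 0.7 [296. 326. 321. 335.]
stop 0.85 [258. 279. 280. 301.]
jar_yellow 0.98 [249. 202. 269. 234.]
stamp 0.78 [387. 159. 407. 180.]
brush 0.62 [388. 157. 408. 179.]
brush 0.57 [190. 365. 280. 406.]
wrist 405.95129785959244 0.0182268863387842 [ 0.23758071 -0.60905446  0.38498045]
```

View pics/top0.png

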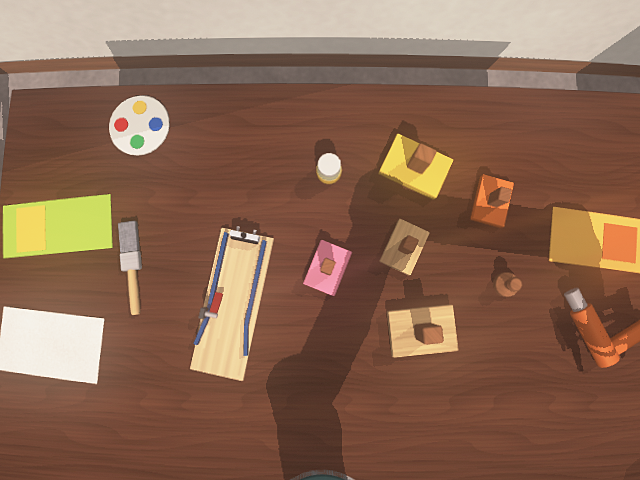

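View pics/side0.png

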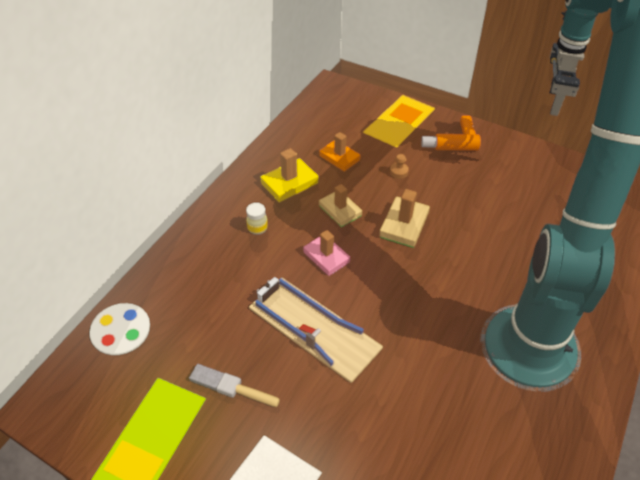

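The target is the smaller plain wooden block, at (405,247) in the top view; the plain one at (423,330) is larger. The rack's open end is at the bottom (217,370) and its stop is at (245,235). The catch is at (213,303) on the left. Next I measure these.

```bash
python3 - <<'E'
from h import *
p=robot.read_camera('top')
R=np.array(p['R']);print(np.round(R,3))
for th in ['block_center','rack','stop','catch']:
    for r in robot.regions_of(p,th):
        P,u,v=cloud(p,r['mask'])
        print(th,round(r['conf'],2),np.round(r['box']),len(P),'z pct',np.round(np.percentile(P[:,2],[2,25,50,75,98]),4))
        if th=='block_center':
            for lo,hi in [(0.014,0.03),(0.075,0.1)]:
                s=P[(P[:,2]>lo)&(P[:,2]<hi)]
                if len(s)<10: continue
                rc=cv2.minAreaRect((s[:,:2]*1000).astype(np.float32)); print('  ',lo,len(s),np.round(rc[0],1),np.round(rc[1],1),round(rc[2],1),'medz',np.median(s[:,2]))
        if th=='rack':
            s=P[(P[:,2]>0.004)&(P[:,2]<0.016)]
            rc=cv2.minAreaRect((s[:,:2]*1000).astype(np.float32)); print('  ',len(s),np.round(rc[0],1),np.round(rc[1],1),round(rc[2],1),np.median(s[:,2]))
        if th in('stop','catch'): print(np.round(P.mean(0),4),np.round(P.min(0),3),np.round(P.max(0),3))
im=p['image']
cv2.imwrite('pics/rack1.png',cv2.resize(im[210:390,170:290],None,fx=3.3,fy=3.3,interpolation=cv2.INTER_CUBIC))
cv2.imwrite('pics/blk1.png',cv2.resize(im[200:290,360:450],None,fx=6,fy=6,interpolation=cv2.INTER_CUBIC))
E
```

```text
[[ 0.01  -1.    -0.012]
 [-0.995 -0.009 -0.104]
 [ 0.104  0.013 -0.995]]
block_center 0.96 [382. 134. 450. 200.] 2771 z pct [0.0114 0.028  0.0294 0.0315 0.114 ]
   0.014 1549 [ 752.6 -190.6] [133.5  93.4] 64.8 medz 0.028375359159002512
   0.075 87 [ 745.9 -181. ] [44.  21.2] 28.5 medz 0.08848145492331548
block_center 0.85 [375. 217. 426. 273.] 1659 z pct [0.0128 0.0211 0.0225 0.0242 0.0862]
   0.014 1364 [ 579.5 -165. ] [ 70.9 100.9] 65.5 medz 0.02211700916848148
   0.075 183 [ 579.  -164.8] [24.3 27.7] 65.4 medz 0.08473744959160681
block_center 0.82 [386. 305. 456. 358.] 3146 z pct [0.0097 0.0289 0.0303 0.0321 0.1164]
   0.014 1299 [ 405.5 -200.3] [ 95.3 135.9] 6.3 medz 0.028788865835936896
   0.075 61 [ 413.6 -189.5] [21.  44.5] 50.6 medz 0.08845191974474165
block_center 0.81 [303. 241. 350. 297.] 1650 z pct [0.0175 0.0211 0.0224 0.0238 0.0862]
   0.014 1434 [534.2  -3.1] [ 70.  100.1] 68.5 medz 0.02211148560473404
   0.075 175 [534.2  -3.1] [23.8 27.8] 68.6 medz 0.08486698043472428
block_center 0.64 [468. 174. 516. 229.] 1642 z pct [0.0006 0.0207 0.0224 0.0247 0.086 ]
   0.014 1175 [ 679.9 -355.1] [ 71.3 100.7] 74.6 medz 0.0219996461728205
   0.075 187 [ 679.  -355.5] [24.8 28.2] 79.2 medz 0.08464727174804432
rack 0.6 [189. 229. 272. 382.] 7910 z pct [0.0066 0.0093 0.0107 0.013  0.0427]
   6243 [457.5 196.2] [116.5 305.9] 78.7 0.010166805072638856
stop 0.83 [229. 223. 260. 246.] 287 z pct [0.0144 0.0351 0.0385 0.0405 0.046 ]
[0.5951 0.1659 0.0364] [0.582 0.138 0.009] [0.616 0.197 0.049]
catch 0.54 [203. 290. 223. 317.] 232 z pct [0.0249 0.0325 0.0379 0.0435 0.0482]
[0.4517 0.2253 0.0375] [0.428 0.213 0.008] [0.48  0.243 0.05 ]
```

View pics/rack1.png

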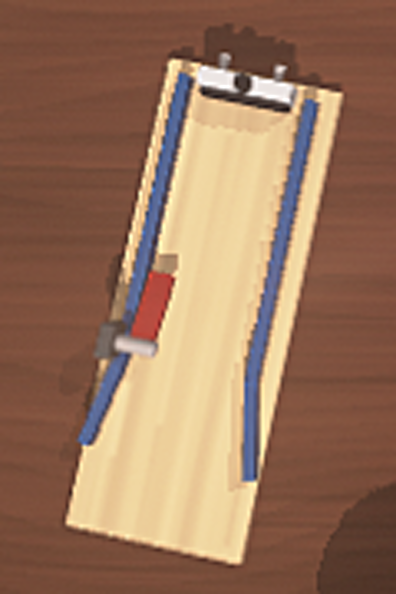

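View pics/blk1.png

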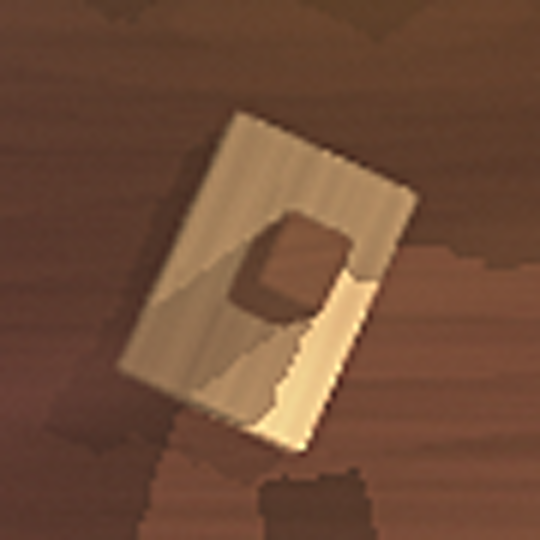

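```bash
cat >> h.py <<'E'
from scipy.spatial.transform import Rotation as Ro
def st():
    s=robot.sense(); M=Ro.from_euler('xyz',s['tcp_rot'],degrees=True).as_matrix()
    j=M[:,2]; print('t',round(s['clock'],2),'tcp mm',np.round(s['eef_pos']*1000,1),'x',np.round(M[:,0],3),'jaw yaw',round(np.degrees(np.arctan2(j[1],j[0])),2),'F',np.round(s['force'],2),'T',np.round(s['ft_torque'],2),'w',round(s['width']*1000,1),'q',np.round(s['q'],1))
    return s
E
python3 - <<'E'
from h import *
st()
p=robot.read_camera('top')
# wall tops
m=np.zeros((480,640),bool); m[215:390,180:285]=1
P,u,v=cloud(p,m)
im=p['image'].astype(int)
blue=(im[v,u,0]-im[v,u,2]>25)
for z0 in [0]:
    a=np.radians(-11.3); 
    c,s=np.cos(a),np.sin(a); o=np.array([.4747,.1928])
    d=P[:,:2]-o; rx=(d[:,0]*c+d[:,1]*s)*1000; ry=(-d[:,0]*s+d[:,1]*c)*1000
    for sgn in (1,-1):
        k=blue&(rx>-45)&(rx<105)&(np.sign(ry)==sgn)&(P[:,2]>.022)&(P[:,2]<.03)
        f=np.polyfit(rx[k],ry[k],1); print(sgn,k.sum(),f, 'std',np.std(ry[k]-np.polyval(f,rx[k])),np.percentile(ry[k],[3,97]))
    rackm=(abs(P[:,2]-.010)<.004)
    print('x ends',np.percentile(rx[rackm&(abs(ry)<30)],[.3,99.7]))
    for x0 in (-150,-130,0,60):
        k=rackm&(abs(rx-x0)<12); print(x0,np.percentile(ry[k],[1,99]))
E
```

```text
t 1.45 tcp mm [ 169.4 -627.5  214.6] x [-0.  0. -1.] jaw yaw -74.89 F [ 0.77  0.22 -0.12] T [ 0.02 -0.03 -0.05] w 91.8 q [72.4 26.8 -0.7 91.8  0.3 61.4 -3.2]
1 228 [3.54026549e-04 4.14940582e+01] std 2.197181608116494 [38.04293375 45.09356941]
-1 258 [ 5.86473689e-04 -4.18277917e+01] std 2.155357661773632 [-45.35437519 -38.10427665]
x ends [-167.71145962  132.10501335]
-150 [-56.91907924  56.35821339]
-130 [-56.72255393  55.26190396]
0 [-57.8723471   56.44828666]
60 [-57.50252217  56.19264524]
```

Emit:
servo_tool(increments=[[0, [2.93, 3.3, 0], 3.6], [0, [2.93, 3.3, 0], 3.6], [0, [2.93, 3.3, 0], 3.6], [0, [2.93, 3.3, 0], 3.6], [0, [2.93, 3.3, 0], 3.6], [0, [2.93, 3.3, 0], 3.6], [0, [2.93, 3.3, 0], 3.6]])

```text
clock: 2.2
eef_pos: [0.3756, -0.3952, 0.2149]
tcp_rot: [-8.8, 90.0, -58.4]
force: [0.4, -0.3, 0.6]
width: 0.0918
```

Emit:
servo_tool(increments=[[0, [2.93, 3.3, 0], 3.6], [0, [2.93, 3.3, 0], 3.6], [0, [2.93, 3.3, 0], 3.6], [0, [2.93, 3.3, 0], 3.6], [0, [2.93, 3.3, 0], 3.6], [0, [2.93, 3.3, 0], 3.6], [0, [2.9, 3.3, 0], 3.6], [0, [0, 0, 0], 0]])

```text
clock: 3.0
eef_pos: [0.5829, -0.1584, 0.2149]
tcp_rot: [77.8, 89.7, 53.9]
force: [-0.1, 1.2, 0.3]
width: 0.0918
```

```bash
python3 - <<'E'
from h import *
st()
p=robot.read_camera('wrist'); cv2.imwrite('pics/w1.png',p['image'])
for r in robot.regions_of(p,'block_center'):
    P,u,v=cloud(p,r['mask'])
    print(round(r['conf'],2),np.round(r['box']),len(P))
    for lo,hi in [(0.017,0.027),(0.078,0.092)]:
        s=P[(P[:,2]>lo)&(P[:,2]<hi)]
        if len(s)<10: continue
        rc=cv2.minAreaRect((s[:,:2]*1000).astype(np.float32)); print('  ',lo,len(s),np.round(rc[0],1),np.round(rc[1],1),round(rc[2],1),'medz',np.median(s[:,2]))
E
```

```text
t 3.0 tcp mm [ 582.9 -158.4  214.9] x [ 0.003  0.004 -1.   ] jaw yaw -23.89 F [-0.06  1.2   0.33] T [-0.02 -0.09 -0.  ] w 91.8 q [ 30.1  24.6 -23.5  97.4  10.8  60.2 -20.7]
0.85 [ 83. 239. 249. 369.] 6541
   0.017 485 [ 441.  -178.3] [ 70.8 157.9] 38.0 medz 0.022280898153852327
0.69 [122.  20. 251. 117.] 11181
   0.017 8343 [536.4  -5. ] [ 71.  100.6] 68.5 medz 0.021973279983656897
   0.078 1608 [536.5  -5.3] [24.2 28.7] 67.9 medz 0.0847581201672348
0.67 [432. 310. 537. 365.] 991
   0.017 731 [ 686.1 -341.8] [ 37.4 101.8] 80.3 medz 0.02248024156884209
0.65 [443.  90. 596. 248.] 19424
   0.017 601 [ 740.9 -185.2] [133.4  63.7] 64.3 medz 0.021923037432250533
   0.078 503 [ 748.5 -182.8] [43.9 20.9] 33.8 medz 0.08533956938966301
0.57 [266. 178. 371. 258.] 8258
   0.017 6619 [ 582.2 -166.6] [ 70.5 100. ] 65.4 medz 0.022256046671962734
   0.078 1128 [ 582.3 -166.5] [24.8 27.8] 66.0 medz 0.08497451145237099
```

View pics/w1.png

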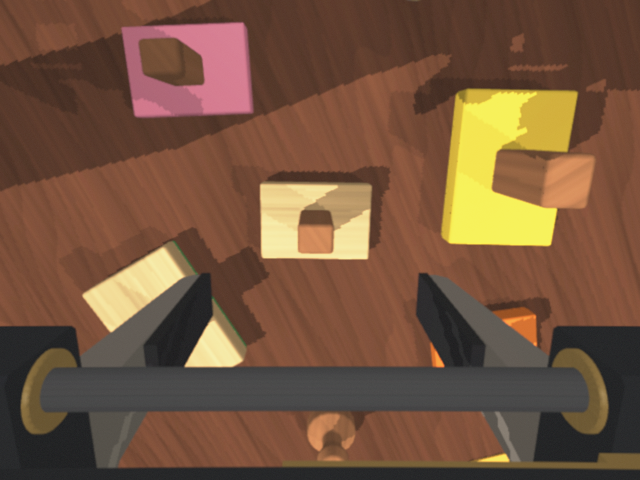

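Emit:
servo_tool(increments=[[0, [0, 0, -2.5], 0], [0, [0, 0, -2.5], 0], [0, [0, 0, 0], 0], [0, [0, 0, 0], 0]])

```text
clock: 3.5
eef_pos: [0.5787, -0.167, 0.1648]
tcp_rot: [-125.3, 90.0, -149.9]
force: [-0.8, 0.1, 0.2]
width: 0.0918
```

```bash
cat > wb.py <<'E'
from h import *
def wb(n='wrist',x=None):
    st()
    p=robot.read_camera(n)
    for r in robot.regions_of(p,'block_center'):
        P,u,v=cloud(p,r['mask'])
        for lo,hi in [(0.017,0.027),(0.078,0.092)]:
            s=P[(P[:,2]>lo)&(P[:,2]<hi)]
            if len(s)<10: continue
            rc=cv2.minAreaRect((s[:,:2]*1000).astype(np.float32)); print('  ',round(r['conf'],2),lo,len(s),np.round(rc[0],1),np.round(rc[1],1),round(rc[2],1),'medz',np.median(s[:,2]))
    return p
E
python3 -c "
from wb import *
wb();wb('top')"
```

```text
t 3.5 tcp mm [ 578.7 -167.   164.8] x [-0.001 -0.    -1.   ] jaw yaw -24.62 F [-0.77  0.05  0.18] T [ 0.   -0.07  0.03] w 91.8 q [ 29.9  27.5 -22.3 100.1  12.4  54.8 -22. ]
   0.86 0.017 532 [ 716.6 -332. ] [30.4 31.8] 36.0 medz 0.022403924864236917
   0.83 0.017 9790 [535.8  -7.1] [ 66.3 100.4] 68.0 medz 0.021973403573095747
   0.83 0.078 2499 [536.4  -5.5] [24.2 28.2] 67.8 medz 0.08471116964321956
   0.77 0.017 962 [ 752.8 -190.8] [133.7  91.2] 64.0 medz 0.02241162938011159
   0.77 0.078 906 [ 741.7 -185.8] [36.9  5.3] 64.5 medz 0.08548597041236061
   0.69 0.017 8624 [ 582.3 -166.1] [ 69.4 100.3] 65.3 medz 0.022245230969239083
   0.69 0.078 1605 [ 582.  -166.3] [24.4 28. ] 65.4 medz 0.08500301808530437
   0.61 0.017 581 [ 436.6 -171.5] [ 73.  153.5] 42.5 medz 0.022213046796002257
t 3.6 tcp mm [ 579.9 -166.5  166.1] x [ 0.002 -0.001 -1.   ] jaw yaw -24.57 F [-0.3  -0.22 -0.09] T [-0.03 -0.03 -0.08] w 92.1 q [ 29.9  27.4 -22.4 100.1  12.4  54.8 -22. ]
   0.86 0.017 724 [ 585.9 -150.2] [ 40.4 100.7] 63.6 medz 0.022216301865687346
   0.86 0.078 75 [ 582.2 -158.1] [ 9.4 27.6] 64.6 medz 0.08444253885220758
   0.82 0.017 121 [ 407.1 -199.3] [ 92.1 135.7] 5.0 medz 0.026262194268329694
   0.82 0.078 39 [ 413.9 -188.8] [19.3 43.1] 49.5 medz 0.0862068694039481
   0.6 0.017 1417 [534.2  -3.1] [ 70.  100.2] 68.5 medz 0.02216082826525523
   0.6 0.078 172 [534.1  -3. ] [23.8 27.7] 68.4 medz 0.08503948959013133
   0.56 0.017 255 [ 755.8 -185. ] [120.2  93.6] 64.5 medz 0.02598588178106796
   0.56 0.078 49 [ 744.6 -181.7] [41.8 18.5] 32.0 medz 0.08533164851157288
```

Emit:
servo_tool(increments=[[0, [0.1, 0.05, -3], 0], [0, [0, 0, -3], 0], [0, [0, 0, -3], 0], [0, [0, 0, -2.3], 0], [0, [0, 0, 0], 0]])

```text
clock: 4.2
eef_pos: [0.5784, -0.1648, 0.0493]
tcp_rot: [-168.6, 89.7, 166.9]
force: [-0.5, -0.2, 0.3]
width: 0.0918
```

```bash
python3 -c "
from h import *
st()
p=robot.read_camera('wrist'); cv2.imwrite('pics/w2.png',p['image']);st()"
```

```text
t 4.2 tcp mm [ 578.4 -164.8   49.3] x [-0.005  0.001 -1.   ] jaw yaw -24.49 F [-0.47 -0.24  0.34] T [-0.   -0.    0.03] w 91.8 q [ 27.4  36.2 -19.5 103.8  16.7  43.1 -25.5]
t 4.25 tcp mm [ 579.9 -164.9   51.2] x [-0.002  0.    -1.   ] jaw yaw -24.49 F [ 0.66  0.26 -0.04] T [-0.02 -0.06  0.  ] w 92.0 q [ 27.4  36.  -19.6 103.7  16.7  43.2 -25.5]
```

View pics/w2.png

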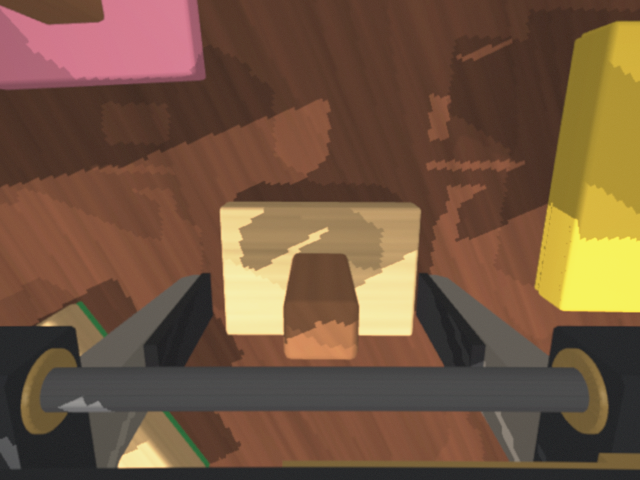

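The handle, at (321,320), stands between the open fingers. Closing.

Emit:
servo_tool(increments=[[1, [0, 0, 0], 0], [1, [0, 0, 0], 0], [1, [0, 0, 0], 0], [1, [0, 0, 0], 0], [1, [0, 0, 0], 0], [1, [0, 0, 0], 0]])

```text
clock: 4.85
eef_pos: [0.5804, -0.1651, 0.0518]
tcp_rot: [-6.7, 90.0, -31.2]
force: [0.3, -0.3, 0.1]
width: 0.0457
```

```bash
python3 -c "
from wb import *
p=wb(); cv2.imwrite('pics/w3.png',p['image'])
st();robot.read_camera('top');st()"
```

```text
t 4.85 tcp mm [ 580.4 -165.1   51.8] x [ 0. -0. -1.] jaw yaw -24.49 F [ 0.3  -0.27  0.11] T [-0.06 -0.07  0.02] w 45.7 q [ 27.4  36.  -19.6 103.7  16.7  43.1 -25.5]
   0.86 0.017 284 [ 706.4 -337.7] [22.5  7.4] 68.2 medz 0.022542463777435913
   0.68 0.017 13949 [534.  -23.9] [33.8 91.7] 68.7 medz 0.02198187293890907
   0.64 0.017 3491 [ 713.9 -170.9] [133.1  17.8] 58.0 medz 0.02222476448779393
   0.6 0.017 314 [ 429.3 -131.8] [10.3 43. ] 80.6 medz 0.02176515529651579
   0.59 0.017 14456 [ 581.7 -165.8] [ 69.9 100.9] 65.2 medz 0.022237174260794745
   0.59 0.078 4623 [ 581.9 -165.6] [24.5 28. ] 65.7 medz 0.08497418234353539
t 4.95 tcp mm [ 580.3 -165.    51.6] x [-0. -0. -1.] jaw yaw -24.49 F [ 0.11 -0.34 -0.43] T [-0.09 -0.05  0.06] w 37.9 q [ 27.4  36.  -19.6 103.7  16.7  43.1 -25.5]
t 5.0 tcp mm [ 580.3 -165.    51.6] x [-0. -0. -1.] jaw yaw -24.49 F [-0.26  0.27  0.53] T [ 0.01 -0.06  0.04] w 34.1 q [ 27.4  36.  -19.6 103.7  16.7  43.1 -25.5]
```

View pics/w3.png

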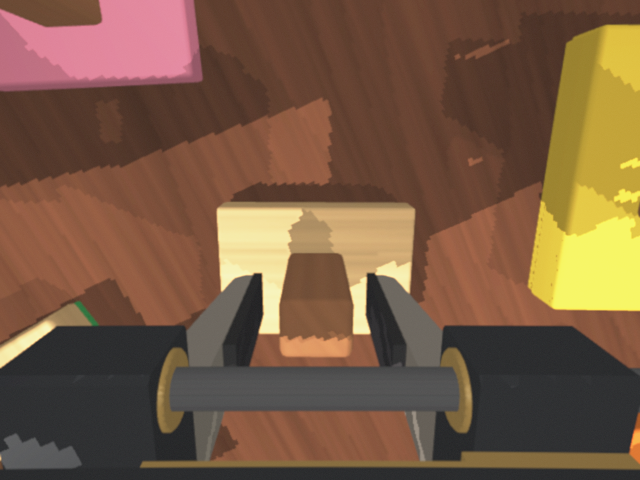

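Emit:
servo_tool(increments=[[1, [0, 0, 0], 0], [1, [0, 0, 0], 0], [1, [0, 0, 0], 0], [1, [0, 0, 0], 0], [1, [0, 0, 1], 0], [1, [0, 0, 3], 0], [1, [0, 0, 0], 0]])

```text
clock: 5.7
eef_pos: [0.5827, -0.1653, 0.0951]
tcp_rot: [10.6, 89.7, -13.8]
force: [1.0, -0.3, -1.8]
width: 0.0278
```

```bash
python3 -c "
from wb import *
st()
p=robot.read_camera('wrist'); cv2.imwrite('pics/w4.png',p['image'])
st();p=robot.read_camera('side');cv2.imwrite('pics/s4.png',p['image']);st()"
```

```text
t 5.7 tcp mm [ 582.7 -165.3   95.1] x [ 0.006 -0.001 -1.   ] jaw yaw -24.48 F [ 0.97 -0.32 -1.76] T [-0.05 -0.21  0.03] w 27.8 q [ 28.4  32.6 -20.9 102.6  15.2  47.2 -24.3]
t 5.75 tcp mm [ 581.6 -165.3   93.4] x [ 0.003 -0.001 -1.   ] jaw yaw -24.5 F [-0.57 -0.15 -3.27] T [-0.02  0.   -0.02] w 27.9 q [ 28.4  32.7 -20.8 102.7  15.2  47.2 -24.3]
t 5.8 tcp mm [ 580.4 -165.2   92. ] x [ 0.001 -0.001 -1.   ] jaw yaw -24.5 F [-0.75  0.42 -2.43] T [-0.02 -0.05 -0.04] w 28.0 q [ 28.4  32.8 -20.8 102.8  15.2  47.2 -24.3]
```

View pics/w4.png

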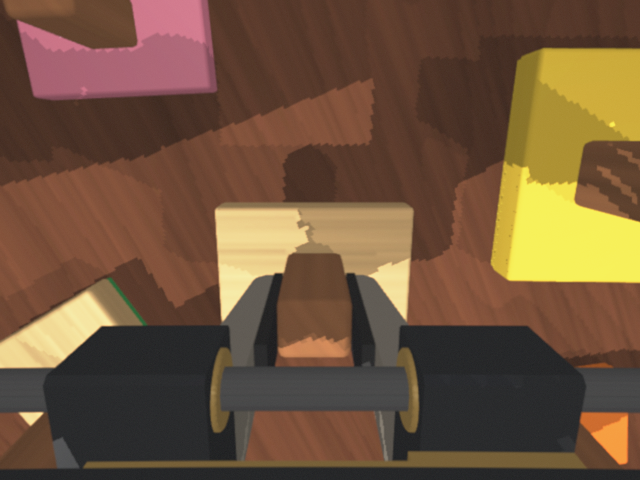

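Emit:
servo_tool(increments=[[1, [0, 0, 4], 0], [1, [0, 0, 4], 0], [1, [-1.135, 2.793, 0.8], 1.32], [1, [-2.135, 3.793, 0], 1.32], [1, [-2.135, 3.793, 0], 1.32], [1, [-2.135, 3.793, 0], 1.32], [1, [-2.135, 3.793, 0], 1.32], [1, [-2.135, 3.793, 0], 1.32]])

```text
clock: 6.6
eef_pos: [0.4602, 0.0536, 0.1786]
tcp_rot: [-155.0, 89.9, -171.5]
force: [0.5, 1.3, -2.5]
width: 0.0284
```

Emit:
servo_tool(increments=[[1, [-2.135, 3.793, 0], 1.32], [1, [-2.135, 3.793, 0], 1.32], [1, [-2.135, 3.793, 0], 1.32], [1, [-2.135, 3.793, 0], 1.32], [1, [-1, 1, 0], 0], [1, [0, 0, 0], 0], [1, [0, 0, 0], 0]])

```text
clock: 7.3
eef_pos: [0.3667, 0.2134, 0.1789]
tcp_rot: [-122.5, 89.9, -133.7]
force: [-0.2, -0.4, -2.3]
width: 0.0279
```

```bash
cat > rk.py <<'E'
from wb import *
def rack(n):
    p=robot.read_camera(n)
    for r in robot.regions_of(p,'rack')[:1]:
        P,u,v=cloud(p,np.ones((480,640),bool))
        im=p['image'].astype(int); blue=(im[v,u,0]-im[v,u,2]>25)
        c,s=np.cos(np.radians(-11.3)),np.sin(np.radians(-11.3)); o=np.array([.4747,.1928])
        d=P[:,:2]-o; rx=(d[:,0]*c+d[:,1]*s)*1000; ry=(-d[:,0]*s+d[:,1]*c)*1000
        for sgn in (1,-1):
            k=blue&(rx>-45)&(rx<105)&(ry*sgn>30)&(ry*sgn<55)&(P[:,2]>.022)&(P[:,2]<.03)
            if k.sum()>30:
                f=np.polyfit(rx[k],ry[k],1); print('wall',sgn,k.sum(),f,np.percentile(ry[k],[3,97]),rx[k].min(),rx[k].max())
        k=(abs(P[:,2]-.010)<.004)&(abs(ry)<57)&(abs(rx)<200)
        if k.any(): print('floor',np.median(P[k,2]),np.percentile(rx[k],[.5,99.5]))
    return p,P,u,v,rx,ry
def blk(p):
    for r in robot.regions_of(p,'block_center'):
        P,u,v=cloud(p,r['mask']); print('blk',round(r['conf'],2),np.round(r['box']),np.round(np.median(P,0),4))
E
python3 -c "
from rk import *
st()
p,*_=rack('wrist'); cv2.imwrite('pics/w5.png',p['image'])
p,*_=rack('top'); cv2.imwrite('pics/t5.png',p['image']);st()"
```

```text
t 7.3 tcp mm [366.7 213.4 178.9] x [-0.001 -0.001 -1.   ] jaw yaw -11.29 F [-0.18 -0.36 -2.32] T [-0.05 -0.14  0.  ] w 27.9 q [  1.7  11.7 -39.8 121.8   9.9  49.7 -55.2]
wall 1 1631 [6.14326371e-03 4.15428901e+01] [38.15188591 45.01896874] -34.00707583374338 104.97376320075537
wall -1 1567 [ 5.17614722e-03 -4.06865402e+01] [-44.35405666 -37.26890769] -28.628326744054416 104.87548603748874
floor 0.0105429936625282 [-165.2384902   133.85758501]
wall 1 211 [-3.04713042e-03  4.14952704e+01] [37.87450237 44.79535388] -32.773673784223156 104.850534129756
wall -1 259 [ 3.76483397e-04 -4.18824945e+01] [-45.43918113 -38.30690391] -44.387120572716064 104.32178931742573
floor 0.010094100518481513 [-166.65974813  134.16226329]
t 7.5 tcp mm [367.5 213.1 179.3] x [-0. -0. -1.] jaw yaw -11.43 F [-0.06 -0.13 -2.11] T [-0.03 -0.07 -0.01] w 27.6 q [  1.8  11.7 -39.8 121.7   9.8  49.7 -55.2]
```

View pics/w5.png

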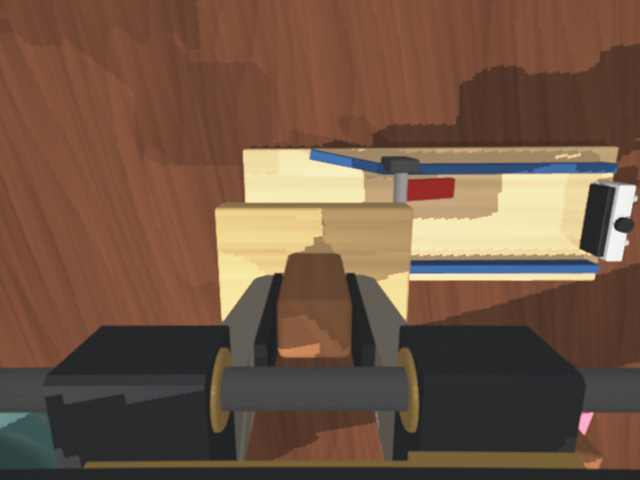

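Emit:
servo_tool(increments=[[1, [0.02, 0.1, -3], 0], [1, [0, 0, -3.5], 0], [1, [0, 0, -3], 0], [1, [0, 0, -1.5], 0], [1, [0, 0, 0], 0], [1, [0, 0, 0], 0]])

```text
clock: 8.1
eef_pos: [0.3675, 0.2151, 0.0698]
tcp_rot: [147.4, 90.0, 136.0]
force: [1.6, 0.3, -3.7]
width: 0.0279
```

```bash
python3 -c "
from rk import *
st()
p=robot.read_camera('wrist'); cv2.imwrite('pics/w6.png',p['image'])
st()
p=robot.read_camera('side'); cv2.imwrite('pics/s6.png',cv2.resize(p['image'][230:400,200:420],None,fx=3.5,fy=3.5)) ;st()"
```

```text
t 8.1 tcp mm [367.5 215.1  69.8] x [-0.  0. -1.] jaw yaw -11.34 F [ 1.57  0.26 -3.75] T [-0.04 -0.05  0.02] w 27.9 q [ -5.5  23.4 -33.9 126.6  22.2  35.8 -66.8]
t 8.15 tcp mm [367.9 215.4  70.3] x [ 0.001  0.001 -1.   ] jaw yaw -11.34 F [ 1.63  0.1  -2.14] T [-0.07 -0.07  0.03] w 28.0 q [ -5.5  23.3 -33.9 126.5  22.2  35.8 -66.8]
t 8.2 tcp mm [368.  215.5  70.6] x [ 0.002  0.001 -1.   ] jaw yaw -11.33 F [-1.11  0.39 -3.44] T [ 0.01 -0.08  0.04] w 27.9 q [ -5.5  23.3 -33.9 126.5  22.2  35.8 -66.8]
```

View pics/w6.png

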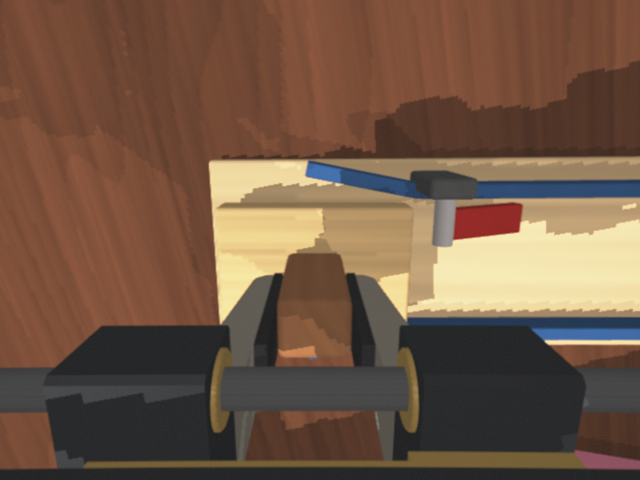

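View pics/s6.png

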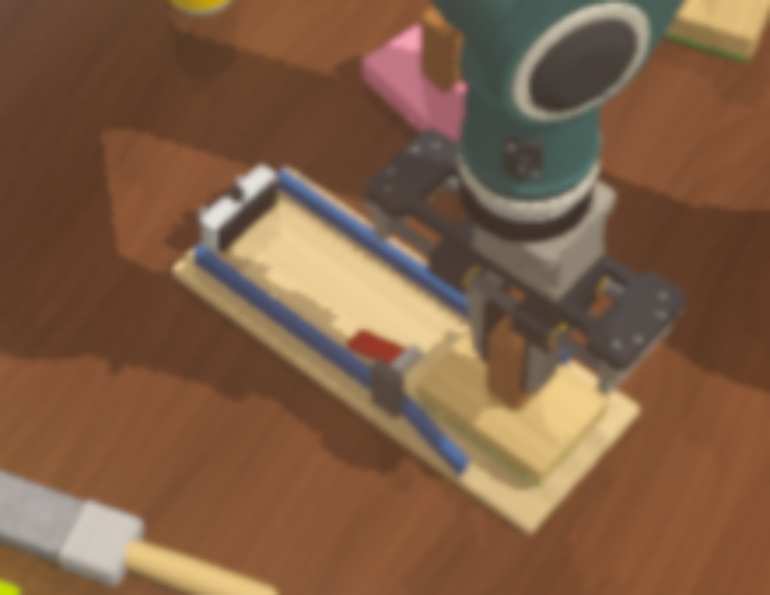

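Emit:
servo_tool(increments=[[1, [0, 0, -0.4], 0], [1, [0, 0, -0.2], 0], [1, [0, 0, -0.1], 0], [1, [0, 0, 0], 0]])

```text
clock: 8.6
eef_pos: [0.367, 0.2152, 0.0626]
tcp_rot: [-54.8, 90.0, -66.1]
force: [0.1, 0.6, -2.2]
width: 0.0278
```

```bash
python3 -c "
from rk import *
st()
robot.read_camera('wrist'); st()"
```

```text
t 8.6 tcp mm [367.  215.2  62.6] x [ 0. -0. -1.] jaw yaw -11.29 F [ 0.1   0.62 -2.25] T [-0.08 -0.07  0.02] w 27.8 q [ -6.2  24.1 -33.3 126.8  23.1  34.9 -67.6]
t 8.65 tcp mm [367.  215.3  62.6] x [ 0. -0. -1.] jaw yaw -11.29 F [ 0.53 -0.29 -1.95] T [ 0.   -0.01  0.01] w 27.9 q [ -6.2  24.1 -33.3 126.8  23.1  34.9 -67.6]
```

Emit:
servo_tool(increments=[[1, [-0.01, -0.07, -0.05], 0], [1, [0, 0, -0.05], 0], [1, [0, 0, 0], 0]])

```text
clock: 8.95
eef_pos: [0.3669, 0.2145, 0.0615]
tcp_rot: [-120.6, 90.0, -131.9]
force: [0.3, 0.3, -2.7]
width: 0.0282
```

Emit:
servo_tool(increments=[[1, [0, 0, -0.05], 0], [1, [0, 0, 0], 0]])

```text
clock: 9.15
eef_pos: [0.367, 0.2146, 0.0615]
tcp_rot: [-52.1, 90.0, -63.4]
force: [-2.0, -2.4, 4.9]
width: 0.0281
```

Emit:
servo_tool(increments=[[1, [0, 0, 0.03], 0], [1, [0.49, -0.098, 0], 0], [1, [0.49, -0.098, 0], 0], [1, [0.49, -0.098, 0], 0], [1, [0.49, -0.098, 0], 0]])

```text
clock: 9.65
eef_pos: [0.3869, 0.2108, 0.0615]
tcp_rot: [138.5, 90.0, 127.2]
force: [-4.0, 0.7, 5.2]
width: 0.0274
```

```bash
cat >> h.py <<'E'
def rst():
    s=robot.sense(); c,n=np.cos(np.radians(-11.3)),np.sin(np.radians(-11.3)); d=s['eef_pos'][:2]*1000-[474.7,192.8]; f=s['force']
    print('t',round(s['clock'],2),'rx %.1f ry %.1f z %.1f'%(d[0]*c+d[1]*n,-d[0]*n+d[1]*c,s['eef_pos'][2]*1000),'Fx %.1f Fy %.1f Fz %.1f'%(f[0]*c+f[1]*n,-f[0]*n+f[1]*c,f[2]),'w',round(s['width']*1000,1),'T',np.round(s['ft_torque'],2))
E
python3 -c "
from h import *
rst()"
```

```text
t 9.65 rx -89.6 ry 0.5 z 61.5 Fx -4.1 Fy -0.1 Fz 5.2 w 27.4 T [0.1  0.71 0.03]
```

Emit:
servo_tool(increments=[[1, [0.49, -0.098, 0.03], 0], [1, [0.49, -0.1, 0.02], 0], [1, [0.49, -0.1, 0], 0], [1, [0.49, -0.1, 0], 0]])

```text
clock: 10.05
eef_pos: [0.4065, 0.2063, 0.0616]
tcp_rot: [-132.4, 90.0, -143.7]
force: [-0.7, -0.3, -2.6]
width: 0.0278
```

```bash
python3 -c "
from h import *
rst()"
```

```text
t 10.05 rx -69.5 ry -0.2 z 61.6 Fx -0.7 Fy -0.4 Fz -2.6 w 27.8 T [ 0.    0.05 -0.01]
```

Emit:
servo_tool(increments=[[1, [0.49, -0.098, -0.03], 0], [1, [0.49, -0.098, 0], 0], [1, [0.49, -0.098, 0], 0], [1, [0.49, -0.098, 0], 0]])

```text
clock: 10.45
eef_pos: [0.4263, 0.2026, 0.0616]
tcp_rot: [-5.4, 90.0, -16.7]
force: [0.7, 0.3, -2.4]
width: 0.0281
```

```bash
python3 -c "
from h import *
rst()"
```

```text
t 10.45 rx -49.4 ry 0.1 z 61.6 Fx 0.7 Fy 0.4 Fz -2.4 w 28.1 T [-0.04  0.08  0.01]
```

Emit:
servo_tool(increments=[[1, [0.49, -0.098, -0.03], 0], [1, [0.49, -0.098, 0], 0], [1, [0.49, -0.098, 0], 0]])

```text
clock: 10.75
eef_pos: [0.4407, 0.2001, 0.0615]
tcp_rot: [96.7, 90.0, 85.5]
force: [-3.2, 1.2, 4.0]
width: 0.0275
```

```bash
python3 -c "
from h import *
rst()
p=robot.read_camera('side'); cv2.imwrite('pics/s7.png',cv2.resize(p['image'][230:400,200:420],None,fx=3.5,fy=3.5))
p=robot.read_camera('wrist'); cv2.imwrite('pics/w7.png',p['image']);rst()"
```

```text
t 10.75 rx -34.8 ry 0.5 z 61.5 Fx -3.4 Fy 0.5 Fz 4.0 w 27.5 T [ 0.07  0.69 -0.01]
t 10.85 rx -33.7 ry 0.4 z 61.5 Fx 0.2 Fy -0.4 Fz 2.6 w 27.7 T [-0.07  0.01  0.02]
```

View pics/s7.png

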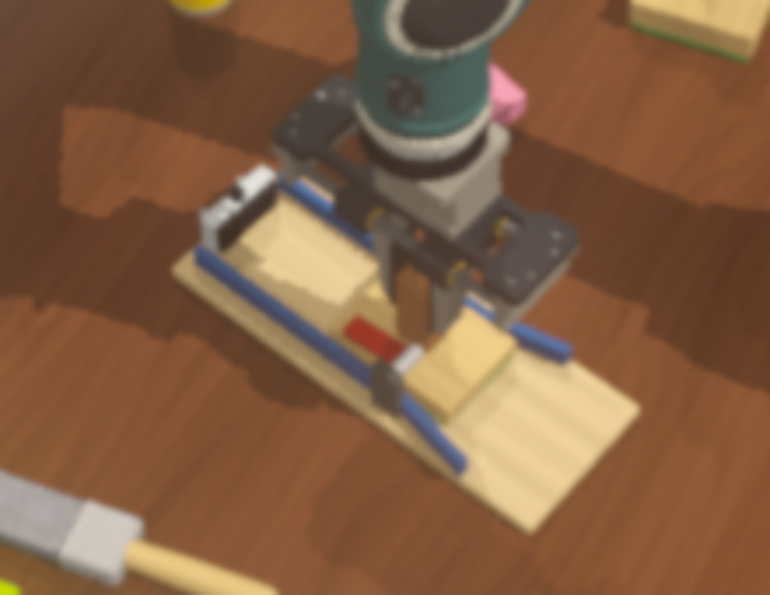

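View pics/w7.png

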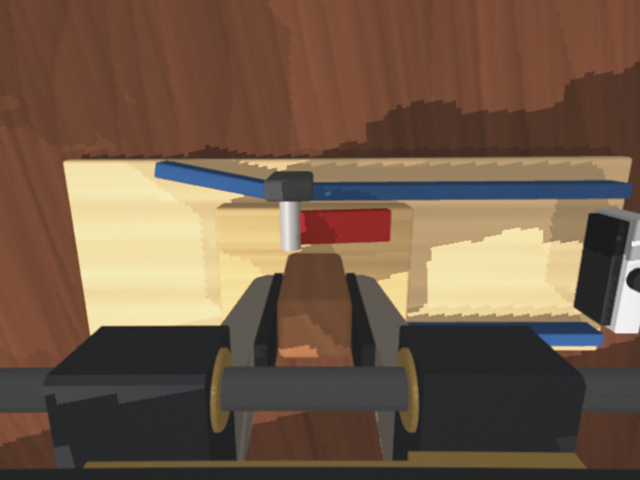

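Emit:
servo_tool(increments=[[1, [0.49, -0.1, 0.02], 0], [1, [0.49, -0.1, 0], 0], [1, [0.49, -0.1, 0], 0], [1, [0.49, -0.1, 0], 0], [1, [0.49, -0.1, 0], 0], [1, [0.49, -0.1, 0], 0]])

```text
clock: 11.45
eef_pos: [0.4701, 0.1938, 0.0615]
tcp_rot: [-149.3, 90.0, -160.6]
force: [-3.3, 0.5, 3.8]
width: 0.0276
```

```bash
python3 -c "
from h import *
rst()"
```

```text
t 11.45 rx -4.7 ry 0.1 z 61.5 Fx -3.3 Fy -0.2 Fz 3.8 w 27.6 T [ 0.14  0.73 -0.02]
```

Emit:
servo_tool(increments=[[1, [0.49, -0.1, 0.02], 0], [1, [0.49, -0.1, 0], 0], [1, [0.49, -0.1, 0], 0], [1, [0.49, -0.1, 0], 0], [1, [0.49, -0.1, 0], 0], [1, [0.49, -0.1, 0], 0], [1, [0.49, -0.1, 0], 0], [1, [0.49, -0.1, 0], 0]])

```text
clock: 12.25
eef_pos: [0.5095, 0.1856, 0.0616]
tcp_rot: [-88.1, 90.0, -99.4]
force: [-0.6, 0.1, -2.0]
width: 0.0279
```

```bash
python3 -c "
from h import *
rst()"
```

```text
t 12.25 rx 35.5 ry -0.3 z 61.6 Fx -0.6 Fy -0.0 Fz -2.0 w 27.9 T [ 0.07  0.11 -0.02]
```

Emit:
servo_tool(increments=[[1, [0.4, -0.07, -0.02], 0], [1, [0.4, -0.08, 0], 0], [1, [0.1, -0.02, 0], 0], [1, [0, 0, 0], 0]])

```text
clock: 12.65
eef_pos: [0.5185, 0.1841, 0.0616]
tcp_rot: [20.0, 90.0, 8.7]
force: [-0.3, -0.6, -0.2]
width: 0.028
```

```bash
python3 -c "
from h import *
rst()
p=robot.read_camera('wrist'); cv2.imwrite('pics/w8.png',p['image']);rst();robot.read_camera('top');rst()"
```

```text
t 12.65 rx 44.6 ry 0.0 z 61.6 Fx -0.1 Fy -0.6 Fz -0.2 w 28.0 T [-0.04  0.07  0.  ]
t 12.7 rx 44.6 ry 0.0 z 61.6 Fx -0.1 Fy 0.0 Fz 0.2 w 27.9 T [ 0.05  0.03 -0.06]
t 12.75 rx 44.6 ry 0.0 z 61.6 Fx 0.4 Fy 0.2 Fz -0.2 w 27.8 T [-0.02 -0.03 -0.06]
```

View pics/w8.png

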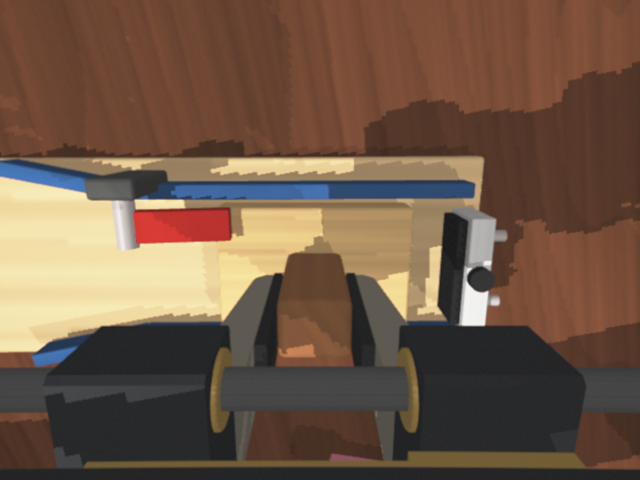

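Emit:
servo_tool(increments=[[1, [0.2, -0.04, 0], 0], [1, [0.2, -0.04, 0], 0], [1, [0, 0, 0], 0]])

```text
clock: 13.05
eef_pos: [0.5224, 0.1834, 0.0616]
tcp_rot: [27.4, 90.0, 16.1]
force: [-0.2, 0.6, -0.2]
width: 0.028
```

Emit:
servo_tool(increments=[[1, [0.08, -0.016, 0], 0], [1, [0.0, 0, 0], 0]])

```text
clock: 13.25
eef_pos: [0.5227, 0.1832, 0.0615]
tcp_rot: [-157.6, 90.0, -168.9]
force: [-2.1, 0.4, 2.9]
width: 0.0279
```

```bash
python3 -c "
from h import *
rst()
p=robot.read_camera('top'); cv2.imwrite('pics/t9.png',cv2.resize(p['image'][210:390,170:290],None,fx=3.3,fy=3.3,interpolation=cv2.INTER_CUBIC))
p=robot.read_camera('wrist'); cv2.imwrite('pics/w9.png',p['image'][180:340,180:520].repeat(2,0).repeat(2,1));rst()
P,u,v=cloud(p,np.ones((480,640),bool))
im=p['image']
c,s=np.cos(np.radians(-11.3)),np.sin(np.radians(-11.3)); d=P[:,:2]-[.4747,.1928]; rx=(d[:,0]*c+d[:,1]*s)*1000; ry=(-d[:,0]*s+d[:,1]*c)*1000
for y0 in (10,15,20,25):
    k=(abs(ry-y0)<2.5)&(rx>60)&(rx<125)
    o=np.argsort(rx[k]); a=rx[k][o]; z=P[k,2][o]*1000
    print(y0,[(i,round(float(np.median(z[(a>=i)&(a<i+2)])))) for i in range(84,124,2) if ((a>=i)&(a<i+2)).any()])
"
```

```text
t 13.25 rx 49.0 ry 0.0 z 61.5 Fx -2.1 Fy 0.0 Fz 2.9 w 27.9 T [ 0.05  0.46 -0.02]
t 13.35 rx 49.0 ry 0.1 z 61.6 Fx -2.5 Fy 0.2 Fz 2.9 w 27.6 T [0.14 0.45 0.02]
10 [(84, 32), (86, 32), (88, 32), (90, 33), (92, 32), (94, 33), (96, 32), (98, 32), (100, 30), (104, 10), (106, 10), (108, 11), (110, 10), (112, 11), (114, 10), (116, 26), (118, 37), (120, 37), (122, 40)]
15 [(84, 33), (86, 33), (88, 34), (90, 33), (92, 33), (94, 33), (96, 32), (98, 32), (104, 11), (106, 10), (108, 10), (110, 10), (112, 11), (114, 10), (116, 26), (118, 36), (120, 37), (122, 40)]
20 [(84, 174), (86, 174), (88, 174), (90, 174), (92, 174), (94, 32), (96, 32), (98, 167), (100, 168), (102, 168), (104, 167), (106, 167), (108, 166), (110, 10), (112, 10), (114, 11), (116, 26), (118, 37), (120, 37), (122, 40)]
25 [(84, 174), (86, 174), (88, 174), (90, 174), (92, 174), (94, 183), (96, 33), (98, 167), (100, 167), (102, 167), (104, 167), (106, 167), (108, 165), (110, 11), (112, 10), (114, 11), (116, 26), (118, 37), (120, 37), (122, 41)]
```

View pics/w9.png

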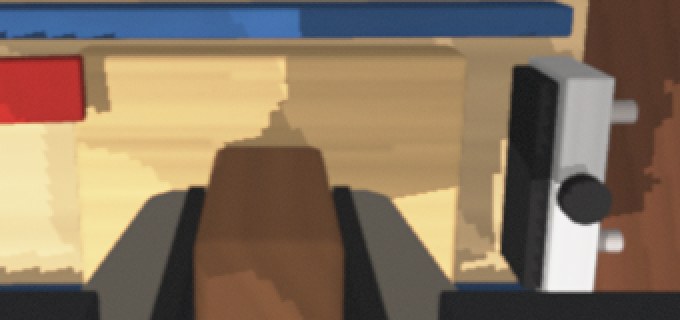

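Emit:
servo_tool(increments=[[1, [0.1, -0.02, 0.02], 0], [1, [0.1, -0.02, 0], 0], [1, [0, 0, 0], 0]])

```text
clock: 13.65
eef_pos: [0.5252, 0.1825, 0.0616]
tcp_rot: [-9.6, 90.0, -21.0]
force: [-1.3, 0.4, -1.6]
width: 0.0279
```

Emit:
servo_tool(increments=[[1, [0.1, -0.02, 0], 0], [1, [0.1, -0.02, 0], 0], [1, [0, 0, 0], 0]])

```text
clock: 13.95
eef_pos: [0.5273, 0.1821, 0.0616]
tcp_rot: [0.5, 90.0, -10.8]
force: [0.2, 0.4, -1.2]
width: 0.0281
```

Emit:
servo_tool(increments=[[1, [0.1, -0.02, 0], 0], [1, [0, 0, 0], 0]])

```text
clock: 14.15
eef_pos: [0.5281, 0.1819, 0.0616]
tcp_rot: [-9.4, 90.0, -20.7]
force: [0.7, -0.5, -1.9]
width: 0.0276
```

```bash
python3 -c "
from h import *
rst()
p=robot.read_camera('wrist'); cv2.imwrite('pics/w10.png',p['image'][180:340,180:520].repeat(2,0).repeat(2,1));rst()"
```

```text
t 14.15 rx 54.5 ry -0.2 z 61.6 Fx 0.8 Fy -0.3 Fz -1.9 w 27.6 T [-0.04 -0.17  0.02]
t 14.2 rx 54.5 ry -0.2 z 61.6 Fx -0.5 Fy -0.0 Fz -1.7 w 27.4 T [-0.05 -0.13 -0.01]
```

View pics/w10.png

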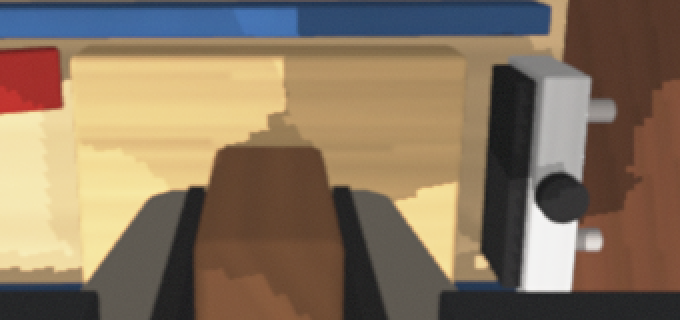

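Emit:
servo_tool(increments=[[1, [0.1, -0.02, -0.01], 0], [1, [0, 0, 0], 0]])

```text
clock: 14.4
eef_pos: [0.529, 0.1819, 0.0616]
tcp_rot: [-10.8, 90.0, -22.1]
force: [0.6, 0.2, -2.3]
width: 0.0278
```

Emit:
servo_tool(increments=[[1, [0.05, -0.01, 0], 0], [1, [0.05, -0.01, 0], 0], [1, [0, 0, 0], 0]])

```text
clock: 14.7
eef_pos: [0.53, 0.1818, 0.0616]
tcp_rot: [25.5, 90.0, 14.3]
force: [0.2, -0.1, -1.6]
width: 0.0277
```

Emit:
servo_tool(increments=[[1, [0.05, -0.01, 0], 0], [1, [0, 0, 0], 0]])

```text
clock: 14.9
eef_pos: [0.5304, 0.1816, 0.0616]
tcp_rot: [9.8, 90.0, -1.5]
force: [-1.3, 0.5, -1.6]
width: 0.0278
```

Emit:
servo_tool(increments=[[1, [0.05, -0.01, 0], 0], [1, [0, 0, 0], 0]])

```text
clock: 15.1
eef_pos: [0.5309, 0.1815, 0.0616]
tcp_rot: [-7.4, 90.0, -18.7]
force: [-0.7, 1.0, -1.1]
width: 0.0279
```

```bash
python3 -c "
from h import *
rst()"
```

```text
t 15.1 rx 57.4 ry -0.0 z 61.6 Fx -0.9 Fy 0.8 Fz -1.1 w 27.9 T [-0.04 -0.02 -0.01]
```

Emit:
servo_tool(increments=[[1, [0.05, -0.01, 0], 0], [1, [0, 0, 0], 0]])

```text
clock: 15.3
eef_pos: [0.5315, 0.1814, 0.0616]
tcp_rot: [2.5, 90.0, -8.8]
force: [-0.1, -0.6, -2.6]
width: 0.0281
```

Emit:
servo_tool(increments=[[1, [0.05, -0.01, 0], 0], [1, [0, 0, 0], 0]])

```text
clock: 15.5
eef_pos: [0.5319, 0.1813, 0.0616]
tcp_rot: [11.4, 90.0, 0.1]
force: [0.1, -0.3, -2.4]
width: 0.0277
```

Emit:
servo_tool(increments=[[1, [0.03, -0.006, 0], 0], [1, [0, 0, 0], 0]])

```text
clock: 15.7
eef_pos: [0.5322, 0.1813, 0.0616]
tcp_rot: [-44.1, 90.0, -55.4]
force: [-0.2, 0.2, -4.0]
width: 0.0276
```

```bash
python3 -c "
from h import *
rst()
p=robot.read_camera('wrist'); cv2.imwrite('pics/w11.png',p['image'][180:340,180:520].repeat(2,0).repeat(2,1));rst()"
```

```text
t 15.7 rx 58.6 ry -0.1 z 61.6 Fx -0.2 Fy 0.1 Fz -4.0 w 27.6 T [-0.04 -0.05  0.01]
t 15.75 rx 58.6 ry -0.0 z 61.6 Fx -0.3 Fy 0.3 Fz -2.3 w 27.8 T [-0.03 -0.08 -0.03]
```

View pics/w11.png

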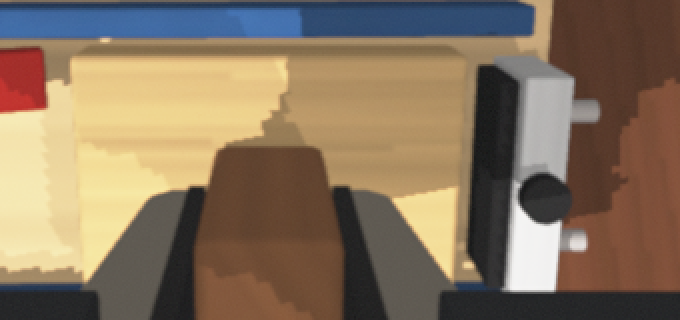

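Emit:
servo_tool(increments=[[1, [0.04, -0.008, -0.01], 0], [1, [0, 0, 0], 0]])

```text
clock: 15.95
eef_pos: [0.5325, 0.1813, 0.0616]
tcp_rot: [40.9, 90.0, 29.6]
force: [-1.5, 0.2, -1.3]
width: 0.028
```

Emit:
servo_tool(increments=[[1, [0.04, -0.008, 0], 0], [1, [0, 0, 0], 0]])

```text
clock: 16.15
eef_pos: [0.533, 0.1812, 0.0616]
tcp_rot: [42.5, 90.0, 31.3]
force: [-0.4, 0.4, 0.3]
width: 0.0281
```

Emit:
servo_tool(increments=[[1, [0.04, -0.008, -0.01], 0], [1, [0, 0, 0], 0]])

```text
clock: 16.35
eef_pos: [0.5333, 0.1812, 0.0616]
tcp_rot: [22.2, 90.0, 10.9]
force: [-1.6, 0.7, 1.5]
width: 0.0281
```

```bash
python3 -c "
from h import *
rst()"
```

```text
t 16.35 rx 59.7 ry 0.1 z 61.6 Fx -1.7 Fy 0.4 Fz 1.5 w 28.1 T [-0.02  0.33  0.  ]
```

Emit:
servo_tool(increments=[[1, [0.03, -0.006, 0], 0], [1, [0, 0, 0], 0]])

```text
clock: 16.55
eef_pos: [0.5336, 0.1812, 0.0616]
tcp_rot: [91.2, 90.0, 79.9]
force: [-3.5, 0.6, 2.7]
width: 0.0277
```

Emit:
servo_tool(increments=[[1, [0.03, -0.006, 0], 0], [1, [0, 0, 0], 0]])

```text
clock: 16.75
eef_pos: [0.5339, 0.1811, 0.0616]
tcp_rot: [98.0, 90.0, 86.7]
force: [-2.9, 1.2, 3.9]
width: 0.0277
```

```bash
python3 -c "
from h import *
rst()"
```

```text
t 16.75 rx 60.3 ry 0.1 z 61.6 Fx -3.0 Fy 0.7 Fz 3.9 w 27.7 T [0.06 0.64 0.03]
```

Emit:
servo_tool(increments=[[1, [0.03, -0.006, 0.01], 0], [1, [0, 0, 0], 0]])

```text
clock: 16.95
eef_pos: [0.5343, 0.181, 0.0615]
tcp_rot: [55.7, 90.0, 44.4]
force: [-2.0, 1.4, 2.1]
width: 0.0279
```

Emit:
servo_tool(increments=[[1, [0.03, -0.006, 0], 0], [1, [0, 0, 0], 0]])

```text
clock: 17.15
eef_pos: [0.5346, 0.181, 0.0615]
tcp_rot: [76.6, 90.0, 65.4]
force: [-3.4, 0.5, 3.3]
width: 0.028
```

```bash
python3 -c "
from h import *
rst()
p=robot.read_camera('wrist'); cv2.imwrite('pics/w12.png',p['image'][180:340,180:520].repeat(2,0).repeat(2,1));rst()"
```

```text
t 17.15 rx 61.0 ry 0.1 z 61.5 Fx -3.5 Fy -0.2 Fz 3.3 w 28.0 T [0.16 0.66 0.06]
t 17.2 rx 61.0 ry 0.1 z 61.6 Fx -3.7 Fy 1.4 Fz 3.1 w 27.9 T [0.17 0.58 0.04]
```

View pics/w12.png

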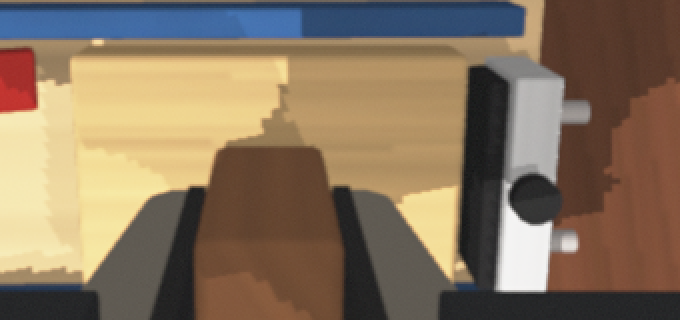

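Emit:
servo_tool(increments=[[1, [0.03, -0.006, 0.01], 0], [1, [0, 0, 0], 0]])

```text
clock: 17.4
eef_pos: [0.535, 0.1807, 0.0615]
tcp_rot: [32.4, 90.0, 21.1]
force: [-2.8, 0.9, 2.8]
width: 0.0279
```

Emit:
servo_tool(increments=[[1, [0.03, -0.006, 0], 0], [1, [0, 0, 0], 0]])

```text
clock: 17.6
eef_pos: [0.5352, 0.1807, 0.0615]
tcp_rot: [26.1, 90.0, 14.8]
force: [-2.5, 0.7, 2.4]
width: 0.0281
```

Emit:
servo_tool(increments=[[1, [0.03, -0.006, 0], 0], [1, [0, 0, 0], 0]])

```text
clock: 17.8
eef_pos: [0.5355, 0.1806, 0.0616]
tcp_rot: [-7.6, 90.0, -18.9]
force: [-2.3, 1.2, 3.5]
width: 0.0279
```

```bash
python3 -c "
from h import *
rst()"
```

```text
t 17.8 rx 62.0 ry -0.1 z 61.6 Fx -2.5 Fy 0.7 Fz 3.5 w 27.9 T [0.19 0.43 0.03]
```

Emit:
servo_tool(increments=[[1, [0.03, -0.006, 0.01], 0], [1, [0, 0, 0], 0]])

```text
clock: 18.0
eef_pos: [0.536, 0.1804, 0.0616]
tcp_rot: [-10.7, 90.0, -21.9]
force: [-1.8, 1.4, 1.0]
width: 0.0278
```

Emit:
servo_tool(increments=[[1, [0.03, -0.006, 0], 0], [1, [0, 0, 0], 0]])

```text
clock: 18.2
eef_pos: [0.5361, 0.1803, 0.0616]
tcp_rot: [-75.2, 90.0, -86.5]
force: [-1.2, 0.4, -0.2]
width: 0.0278
```

```bash
python3 -c "
from h import *
rst()"
```

```text
t 18.2 rx 62.7 ry -0.2 z 61.6 Fx -1.2 Fy 0.2 Fz -0.2 w 27.8 T [ 0.14  0.18 -0.01]
```

Emit:
servo_tool(increments=[[1, [0.03, -0.006, 0], 0], [1, [0, 0, 0], 0]])

```text
clock: 18.4
eef_pos: [0.5365, 0.1802, 0.0616]
tcp_rot: [-60.6, 90.0, -71.9]
force: [-1.2, 0.3, -0.2]
width: 0.028
```

Emit:
servo_tool(increments=[[1, [0.03, -0.006, 0], 0], [1, [0, 0, 0], 0]])

```text
clock: 18.6
eef_pos: [0.5367, 0.1802, 0.0616]
tcp_rot: [-65.9, 90.0, -77.2]
force: [-0.0, -0.0, -0.5]
width: 0.0279
```

```bash
python3 -c "
from h import *
rst()
p=robot.read_camera('wrist'); cv2.imwrite('pics/w13.png',p['image'][180:340,180:520].repeat(2,0).repeat(2,1));rst()
p=robot.read_camera('top'); cv2.imwrite('pics/t13.png',cv2.resize(p['image'][210:330,190:290],None,fx=5,fy=5,interpolation=cv2.INTER_CUBIC))
"
```

```text
t 18.6 rx 63.3 ry -0.2 z 61.6 Fx 0.0 Fy -0.0 Fz -0.5 w 27.9 T [ 0.02  0.09 -0.  ]
t 18.65 rx 63.3 ry -0.2 z 61.6 Fx -0.4 Fy 0.5 Fz -1.7 w 27.9 T [0.04 0.07 0.  ]
```

View pics/w13.png

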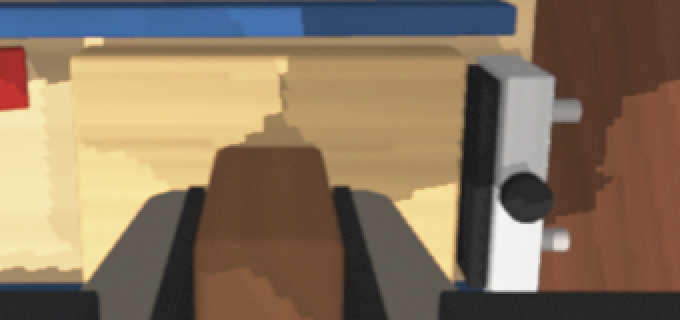

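View pics/t13.png

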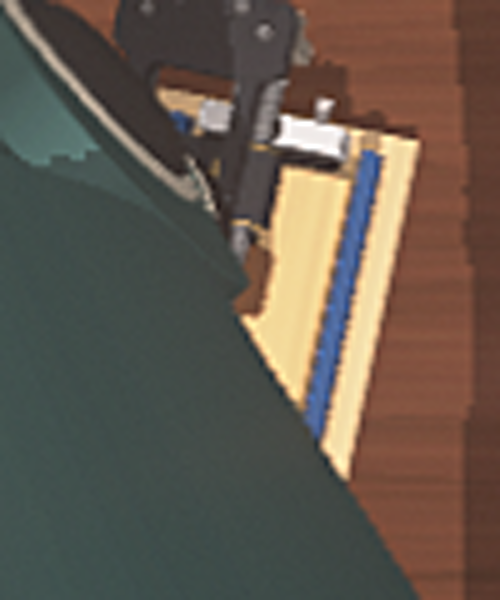

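Emit:
servo_tool(increments=[[1, [0.03, -0.006, -0.01], 0], [1, [0, 0, 0], 0]])

```text
clock: 18.9
eef_pos: [0.5369, 0.1802, 0.0616]
tcp_rot: [-96.8, 90.0, -108.1]
force: [-0.8, -0.3, -0.7]
width: 0.0278
```

Emit:
servo_tool(increments=[[1, [0.03, -0.006, 0], 0], [1, [0, 0, 0], 0]])

```text
clock: 19.1
eef_pos: [0.5373, 0.1802, 0.0616]
tcp_rot: [-22.2, 90.0, -33.5]
force: [-0.8, -0.0, -0.2]
width: 0.0277
```

Emit:
servo_tool(increments=[[1, [0.03, -0.006, 0], 0], [1, [0, 0, 0], 0]])

```text
clock: 19.3
eef_pos: [0.5377, 0.1802, 0.0616]
tcp_rot: [32.4, 90.0, 21.1]
force: [-0.5, 0.1, -0.8]
width: 0.0277
```

```bash
python3 -c "
from h import *
rst()"
```

```text
t 19.3 rx 64.2 ry -0.0 z 61.6 Fx -0.6 Fy 0.0 Fz -0.8 w 27.7 T [-0.03  0.1   0.06]
```

```bash
python3 -c "
from h import *
rst()
p=robot.read_camera('wrist'); cv2.imwrite('pics/w14.png',cv2.resize(p['image'][180:340,320:520],None,fx=4,fy=3.5)[:600])
P,u,v=cloud(p,np.ones((480,640),bool))
c,s=np.cos(np.radians(-11.3)),np.sin(np.radians(-11.3)); d=P[:,:2]-[.4747,.1928]; rx=(d[:,0]*c+d[:,1]*s)*1000; ry=(-d[:,0]*s+d[:,1]*c)*1000
for y0 in (0,10,15,20,25,30):
    k=(abs(ry-y0)<2.5)&(rx>60)&(rx<145)&(P[:,2]<.06)
    a=rx[k]; z=P[k,2]*1000
    print(y0,[(i,round(float(np.median(z[(a>=i)&(a<i+2)])))) for i in range(84,144,2) if ((a>=i)&(a<i+2)).any()])
k=(abs(ry-15)<15)&(P[:,2]<.034)&(P[:,2]>.030)&(rx<118)&(rx>-30);print('block x range',np.percentile(rx[k],[.5,99.5]))
"
```

```text
t 19.3 rx 64.2 ry -0.0 z 61.6 Fx -0.6 Fy 0.0 Fz -0.8 w 27.7 T [-0.03  0.1   0.06]
0 [(84, 32), (86, 33), (88, 33), (90, 32), (92, 32), (94, 32), (96, 32), (98, 32), (100, 32), (102, 32), (104, 32), (106, 32), (108, 32), (110, 32), (112, 32), (114, 32), (116, 33), (118, 37), (120, 39), (122, 46), (124, 45), (126, 45), (128, 45), (130, 45), (132, 45)]
10 [(84, 32), (86, 32), (88, 32), (90, 32), (92, 32), (94, 33), (96, 32), (98, 32), (100, 32), (102, 32), (104, 32), (106, 33), (108, 33), (110, 32), (112, 32), (114, 32), (116, 33), (118, 37), (120, 37), (122, 40), (124, 40), (126, 40), (128, 40), (130, 40), (132, 40)]
15 [(84, 32), (86, 33), (88, 32), (90, 32), (92, 32), (94, 32), (96, 32), (98, 32), (100, 32), (102, 33), (104, 32), (106, 32), (108, 32), (110, 32), (112, 32), (114, 32), (116, 33), (118, 36), (120, 37), (122, 40), (124, 40), (126, 40), (128, 40), (130, 40), (132, 41), (136, 29), (138, 29), (140, 29), (142, 29)]
20 [(84, 32), (86, 33), (88, 32), (90, 32), (92, 33), (94, 32), (96, 32), (98, 32), (100, 32), (102, 32), (104, 32), (106, 33), (108, 32), (110, 32), (112, 33), (114, 32), (116, 34), (118, 36), (120, 37), (122, 40), (124, 41), (126, 40), (128, 40), (130, 40), (132, 40), (136, 29), (138, 29), (140, 29), (142, 29)]
25 [(84, 32), (86, 32), (88, 32), (90, 32), (92, 32), (94, 32), (96, 32), (98, 32), (100, 32), (102, 32), (104, 32), (106, 32), (108, 33), (110, 32), (112, 32), (114, 32), (116, 34), (118, 37), (120, 37), (122, 40), (124, 40), (126, 40), (128, 40), (130, 41), (132, 40), (140, 0), (142, 1)]
30 [(84, 32), (86, 33), (88, 32), (90, 32), (92, 32), (94, 32), (96, 32), (98, 33), (100, 32), (102, 32), (104, 32), (106, 32), (108, 32), (110, 32), (112, 32), (114, 31), (116, 30), (118, 24), (120, 26), (122, 28), (124, 32), (126, 29), (128, 32), (130, 31), (132, 22), (134, 11), (136, 10), (138, 2), (140, 1), (142, 0)]
block x range [-16.06961875 116.72718398]
```

View pics/w14.png

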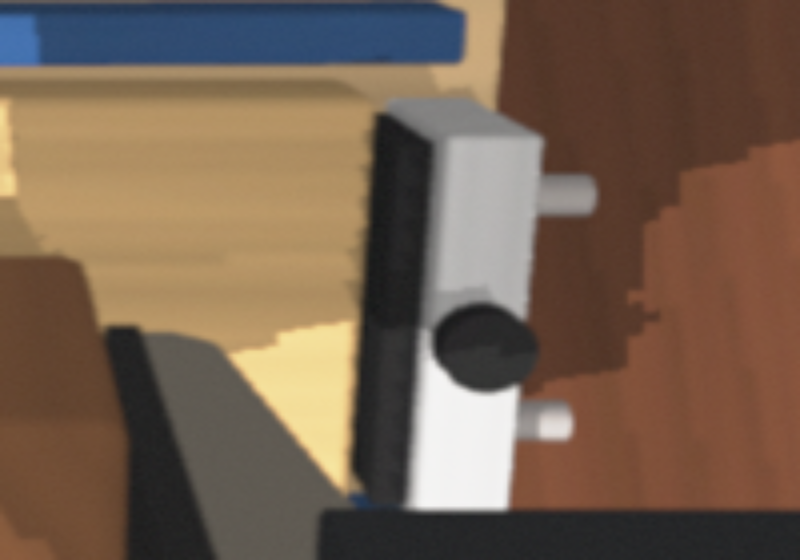

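Emit:
servo_tool(increments=[[1, [0.03, -0.006, 0], 0], [1, [0, 0, 0], 0]])

```text
clock: 19.55
eef_pos: [0.5379, 0.1802, 0.0616]
tcp_rot: [21.6, 90.0, 10.3]
force: [-0.3, -0.7, -1.2]
width: 0.0278
```

Emit:
servo_tool(increments=[[1, [0.03, -0.006, 0], 0], [1, [0, 0, 0], 0]])

```text
clock: 19.75
eef_pos: [0.5382, 0.1801, 0.0616]
tcp_rot: [33.4, 90.0, 22.1]
force: [0.0, -0.1, -0.9]
width: 0.0281
```

Emit:
servo_tool(increments=[[1, [0.03, -0.006, 0], 0], [1, [0, 0, 0], 0]])

```text
clock: 19.95
eef_pos: [0.5385, 0.1801, 0.0616]
tcp_rot: [37.4, 90.0, 26.1]
force: [-0.8, 0.4, -1.6]
width: 0.0278
```

```bash
python3 -c "
from h import *
rst()"
```

```text
t 19.95 rx 65.1 ry 0.0 z 61.6 Fx -0.8 Fy 0.3 Fz -1.6 w 27.8 T [ 0.04  0.03 -0.01]
```

Emit:
servo_tool(increments=[[1, [0.03, -0.006, 0], 0], [1, [0, 0, 0], 0]])

```text
clock: 20.15
eef_pos: [0.5388, 0.18, 0.0616]
tcp_rot: [24.1, 90.0, 12.9]
force: [-0.9, -0.6, -0.9]
width: 0.0278
```

Emit:
servo_tool(increments=[[1, [0.03, -0.006, -0.01], 0], [1, [0, 0, 0], 0]])

```text
clock: 20.35
eef_pos: [0.539, 0.1799, 0.0616]
tcp_rot: [-120.1, 90.0, -131.4]
force: [-2.0, -0.4, 1.6]
width: 0.0278
```

```bash
python3 -c "
from h import *
rst()"
```

```text
t 20.35 rx 65.6 ry -0.0 z 61.6 Fx -1.9 Fy -0.8 Fz 1.6 w 27.8 T [-0.03  0.16 -0.03]
```

Emit:
servo_tool(increments=[[1, [0.03, -0.006, 0], 0], [1, [0, 0, 0], 0]])

```text
clock: 20.55
eef_pos: [0.539, 0.1799, 0.0616]
tcp_rot: [-146.6, 90.0, -157.9]
force: [-2.9, -0.4, 1.4]
width: 0.0279
```

Emit:
servo_tool(increments=[[1, [0.03, -0.006, 0], 0], [1, [0, 0, 0], 0]])

```text
clock: 20.75
eef_pos: [0.5391, 0.1799, 0.0616]
tcp_rot: [-151.8, 89.9, -163.1]
force: [-4.9, -0.3, 4.4]
width: 0.0274
```

```bash
python3 -c "
from h import *
rst()"
```

```text
t 20.75 rx 65.7 ry -0.0 z 61.6 Fx -4.8 Fy -1.3 Fz 4.4 w 27.4 T [-0.07  1.    0.02]
```

Emit:
servo_tool(increments=[[1, [0.04, -0.008, 0.02], 0], [1, [0, 0, 0], 0]])

```text
clock: 20.95
eef_pos: [0.5392, 0.1799, 0.0617]
tcp_rot: [-155.8, 89.9, -167.1]
force: [-5.2, 0.3, 4.4]
width: 0.0277
```

Emit:
servo_tool(increments=[[1, [0.03, -0.006, 0.01], 0], [1, [0, 0, 0], 0]])

```text
clock: 21.15
eef_pos: [0.5392, 0.1799, 0.0617]
tcp_rot: [-158.4, 89.9, -169.7]
force: [-5.8, 0.3, 4.2]
width: 0.0281
```

```bash
python3 -c "
from h import *
rst()"
```

```text
t 21.15 rx 65.8 ry -0.0 z 61.7 Fx -5.7 Fy -0.8 Fz 4.2 w 28.1 T [0.01 1.26 0.11]
```

Emit:
servo_tool(increments=[[1, [0.05, -0.01, 0.01], 0], [1, [0, 0, 0], 0]])

```text
clock: 21.35
eef_pos: [0.5392, 0.1799, 0.0617]
tcp_rot: [-158.6, 89.8, -169.9]
force: [-6.5, 0.5, 4.0]
width: 0.0278
```

Emit:
servo_tool(increments=[[1, [0.05, -0.01, 0.01], 0], [1, [0, 0, 0], 0]])

```text
clock: 21.55
eef_pos: [0.5393, 0.1799, 0.0617]
tcp_rot: [-159.7, 89.8, -170.9]
force: [-8.1, 1.1, 5.8]
width: 0.0281
```

```bash
python3 -c "
from h import *
rst()"
```

```text
t 21.55 rx 65.9 ry -0.0 z 61.7 Fx -8.2 Fy -0.5 Fz 5.8 w 28.1 T [ 0.15  1.7  -0.01]
```

Emit:
servo_tool(increments=[[1, [0.06, -0.012, 0.02], 0], [1, [0, 0, 0], 0]])

```text
clock: 21.75
eef_pos: [0.5393, 0.1799, 0.0618]
tcp_rot: [-161.1, 89.7, -172.4]
force: [-8.1, 0.1, 4.1]
width: 0.0279
```

Emit:
servo_tool(increments=[[1, [0.06, -0.012, 0.02], 0], [1, [0, 0, 0], 0]])

```text
clock: 21.95
eef_pos: [0.5394, 0.1799, 0.0619]
tcp_rot: [-161.4, 89.7, -172.7]
force: [-10.0, 0.7, 5.0]
width: 0.0277
```

```bash
python3 -c "
from h import *
rst()"
```

```text
t 21.95 rx 66.0 ry 0.0 z 61.9 Fx -9.9 Fy -1.3 Fz 5.0 w 27.7 T [0.27 2.21 0.07]
```

Emit:
servo_tool(increments=[[1, [0.06, -0.012, 0.02], 0], [1, [0, 0, 0], 0]])

```text
clock: 22.15
eef_pos: [0.5394, 0.1798, 0.0619]
tcp_rot: [-161.5, 89.6, -172.8]
force: [-11.0, 0.6, 5.9]
width: 0.0281
```

Emit:
servo_tool(increments=[[1, [0.06, -0.012, 0.02], 0], [1, [0, 0, 0], 0]])

```text
clock: 22.35
eef_pos: [0.5395, 0.1799, 0.062]
tcp_rot: [-162.4, 89.6, -173.6]
force: [-12.1, 1.3, 4.7]
width: 0.0277
```

```bash
python3 -c "
from h import *
rst();robot.read_camera('side');rst()"
```

```text
t 22.35 rx 66.1 ry 0.0 z 62.0 Fx -12.2 Fy -1.1 Fz 4.7 w 27.7 T [0.38 2.75 0.05]
t 22.4 rx 66.1 ry -0.0 z 61.9 Fx -12.1 Fy -1.6 Fz 5.6 w 28.1 T [0.39 2.71 0.05]
```

Emit:
servo_tool(increments=[[1, [0.06, -0.012, 0.02], 0], [1, [0, 0, 0], 0], [1, [0, 0, 0], 0], [1, [0, 0, 0], 0]])

```text
clock: 22.8
eef_pos: [0.5395, 0.1799, 0.062]
tcp_rot: [-162.4, 89.5, -173.6]
force: [-12.5, 1.4, 5.6]
width: 0.0279
```

```bash
python3 -c "
from h import *
rst()
p=robot.read_camera('side'); cv2.imwrite('pics/s15.png',cv2.resize(p['image'][240:390,230:390],None,fx=4,fy=4))
p=robot.read_camera('wrist'); cv2.imwrite('pics/w15.png',p['image']);rst()"
```

```text
t 22.8 rx 66.1 ry 0.0 z 62.0 Fx -12.6 Fy -1.1 Fz 5.6 w 27.9 T [ 0.47  2.93 -0.01]
t 22.9 rx 66.1 ry -0.0 z 62.0 Fx -13.7 Fy -1.6 Fz 5.8 w 27.8 T [0.42 2.93 0.05]
```

View pics/s15.png

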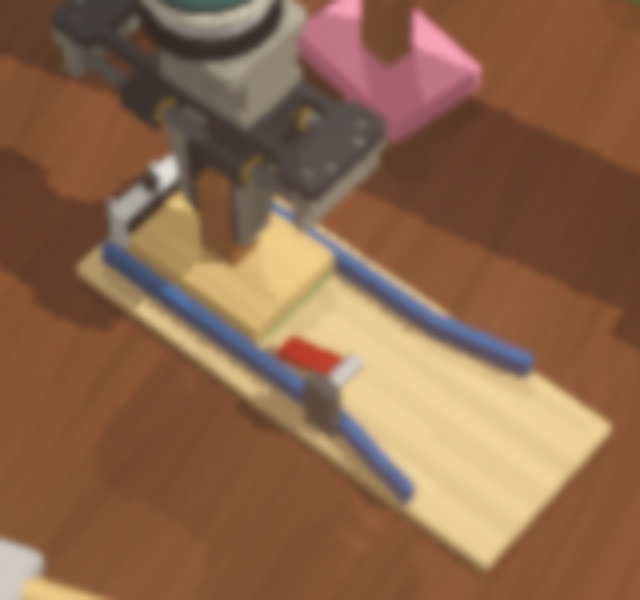

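View pics/w15.png

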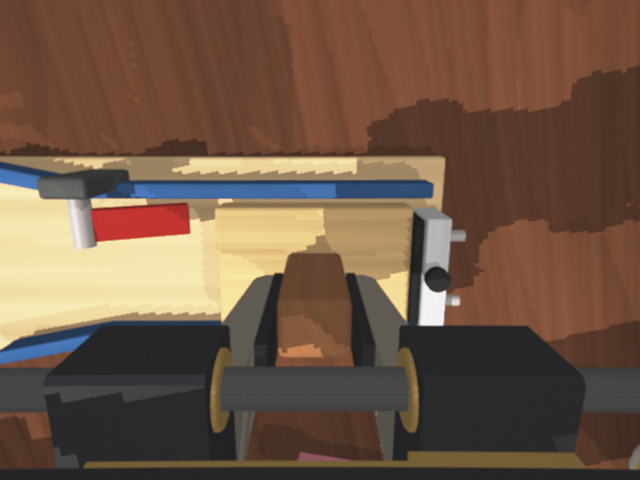

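Emit:
servo_tool(increments=[[1, [-0.2, 0.04, -0.05], 0], [1, [-0.2, 0.04, -0.05], 0], [1, [-0.2, 0.04, -0.03], 0], [1, [-0.2, 0.04, 0], 0], [1, [0, 0, 0], 0]])

```text
clock: 23.4
eef_pos: [0.5368, 0.1802, 0.0616]
tcp_rot: [15.1, 89.9, 3.8]
force: [-0.6, -0.0, -1.9]
width: 0.0277
```

```bash
python3 -c "
from h import *
rst()"
```

```text
t 23.4 rx 63.4 ry -0.2 z 61.6 Fx -0.6 Fy -0.2 Fz -1.9 w 27.7 T [ 0.02 -0.1  -0.02]
```

Pressed to about 12–13 N and unloaded. Now drawing back toward the catch.

Emit:
servo_tool(increments=[[1, [-0.2, 0.04, -0.01], 0], [1, [-0.2, 0.04, 0], 0], [1, [-0.2, 0.04, 0], 0], [1, [-0.2, 0.04, 0], 0], [1, [0, 0, 0], 0]])

```text
clock: 23.9
eef_pos: [0.5279, 0.1822, 0.0616]
tcp_rot: [-151.4, 90.0, -162.6]
force: [-0.8, 0.4, -0.4]
width: 0.0277
```

```bash
python3 -c "
from h import *
rst()
p=robot.read_camera('wrist'); cv2.imwrite('pics/w16.png',p['image']);rst()"
```

```text
t 23.9 rx 54.2 ry -0.0 z 61.6 Fx -0.9 Fy 0.2 Fz -0.4 w 27.7 T [0.02 0.06 0.02]
t 23.95 rx 54.3 ry -0.0 z 61.6 Fx -1.3 Fy 0.1 Fz -1.2 w 28.0 T [-0.03  0.08  0.02]
```

View pics/w16.png

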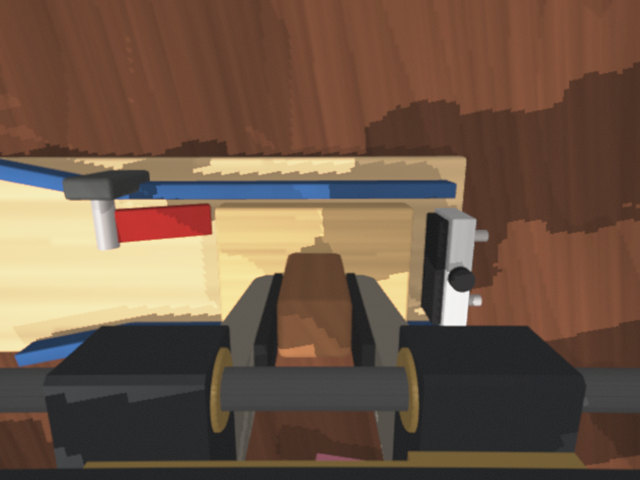

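Emit:
servo_tool(increments=[[1, [-0.05, 0.01, 0], 0], [1, [-0.05, 0.01, 0], 0], [1, [0, 0, 0], 0]])

```text
clock: 24.25
eef_pos: [0.5273, 0.1822, 0.0616]
tcp_rot: [-57.9, 90.0, -69.2]
force: [-0.1, 0.3, -1.3]
width: 0.0277
```

Emit:
servo_tool(increments=[[1, [-0.04, 0.008, 0], 0], [1, [0, 0, 0], 0]])

```text
clock: 24.45
eef_pos: [0.5269, 0.1823, 0.0616]
tcp_rot: [-45.8, 90.0, -57.1]
force: [1.0, 0.0, -1.5]
width: 0.0278
```

Emit:
servo_tool(increments=[[1, [-0.04, 0.008, 0], 0], [1, [0, 0, 0], 0]])

```text
clock: 24.65
eef_pos: [0.5265, 0.1824, 0.0616]
tcp_rot: [-85.7, 90.0, -97.0]
force: [-0.6, 0.6, -1.4]
width: 0.028
```

Emit:
servo_tool(increments=[[1, [-0.04, 0.008, 0], 0], [1, [0, 0, 0], 0]])

```text
clock: 24.85
eef_pos: [0.5261, 0.1825, 0.0616]
tcp_rot: [-83.0, 90.0, -94.3]
force: [-0.5, -0.2, -2.7]
width: 0.0283
```

```bash
python3 -c "
from h import *
rst()"
```

```text
t 24.85 rx 52.4 ry -0.0 z 61.6 Fx -0.4 Fy -0.3 Fz -2.7 w 28.3 T [-0.02 -0.21 -0.01]
```

Emit:
servo_tool(increments=[[1, [-0.04, 0.008, -0.01], 0], [1, [0, 0, 0], 0]])

```text
clock: 25.05
eef_pos: [0.5258, 0.1826, 0.0616]
tcp_rot: [14.7, 90.0, 3.4]
force: [0.1, -1.6, -1.3]
width: 0.0282
```

Emit:
servo_tool(increments=[[1, [-0.04, 0.008, 0], 0], [1, [0, 0, 0], 0]])

```text
clock: 25.25
eef_pos: [0.5254, 0.1827, 0.0616]
tcp_rot: [12.9, 90.0, 1.6]
force: [1.0, 0.7, -1.1]
width: 0.0277
```

Emit:
servo_tool(increments=[[1, [-0.04, 0.008, 0], 0], [1, [0, 0, 0], 0]])

```text
clock: 25.45
eef_pos: [0.5251, 0.1828, 0.0616]
tcp_rot: [27.1, 90.0, 15.9]
force: [0.8, -0.4, -1.7]
width: 0.0277
```

```bash
python3 -c "
from h import *
rst()"
```

```text
t 25.45 rx 51.3 ry 0.0 z 61.6 Fx 0.9 Fy -0.2 Fz -1.7 w 27.7 T [-0.1  -0.26 -0.  ]
```

Emit:
servo_tool(increments=[[1, [-0.04, 0.008, 0], 0], [1, [0, 0, 0], 0]])

```text
clock: 25.65
eef_pos: [0.5249, 0.1827, 0.0616]
tcp_rot: [16.4, 90.0, 5.1]
force: [2.0, -0.4, -1.9]
width: 0.028
```

Emit:
servo_tool(increments=[[1, [-0.04, 0.008, 0], 0], [1, [0, 0, 0], 0]])

```text
clock: 25.85
eef_pos: [0.5248, 0.1828, 0.0616]
tcp_rot: [17.7, 89.9, 6.4]
force: [3.0, -0.8, -2.1]
width: 0.028
```

Emit:
servo_tool(increments=[[1, [-0.04, 0.008, 0], 0], [1, [0, 0, 0], 0]])

```text
clock: 26.05
eef_pos: [0.5246, 0.1828, 0.0617]
tcp_rot: [17.5, 89.9, 6.1]
force: [4.1, 0.2, -3.2]
width: 0.0278
```

```bash
python3 -c "
from h import *
rst()
p=robot.read_camera('wrist'); cv2.imwrite('pics/w17.png',cv2.resize(p['image'][180:340,40:260],None,fx=3.5,fy=3.5));rst()"
```

```text
t 26.05 rx 50.9 ry -0.0 z 61.7 Fx 4.0 Fy 1.0 Fz -3.2 w 27.8 T [-0.31 -1.32 -0.12]
t 26.1 rx 50.9 ry -0.0 z 61.7 Fx 5.1 Fy -0.4 Fz -2.8 w 27.6 T [-0.34 -1.4  -0.14]
```

View pics/w17.png

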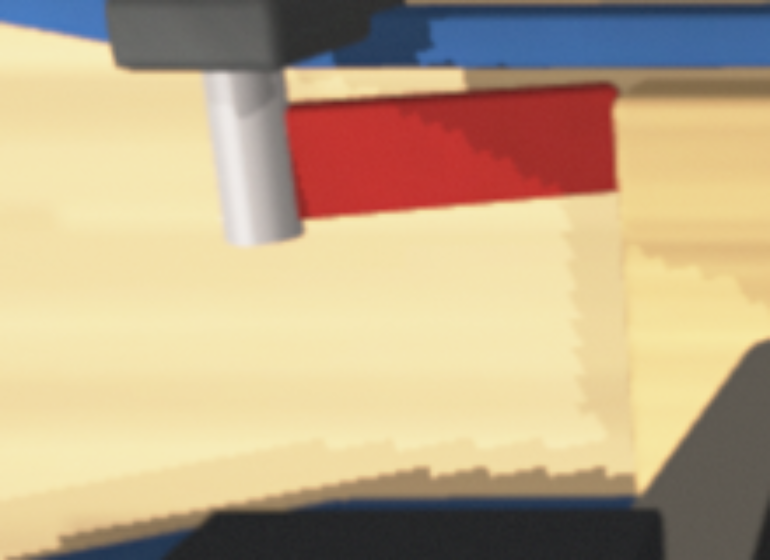

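Emit:
servo_tool(increments=[[1, [-0.06, 0.012, 0], 0], [1, [0, 0, 0], 0]])

```text
clock: 26.3
eef_pos: [0.5244, 0.1827, 0.0617]
tcp_rot: [15.1, 89.9, 3.8]
force: [6.3, -1.5, -3.4]
width: 0.0274
```

Emit:
servo_tool(increments=[[1, [-0.06, 0.012, 0], 0], [1, [0, 0, 0], 0]])

```text
clock: 26.5
eef_pos: [0.5243, 0.1827, 0.0618]
tcp_rot: [15.3, 89.8, 4.0]
force: [7.2, -2.2, -3.7]
width: 0.0275
```

Emit:
servo_tool(increments=[[1, [-0.06, 0.012, 0], 0], [1, [0, 0, 0], 0]])

```text
clock: 26.7
eef_pos: [0.5242, 0.1827, 0.0619]
tcp_rot: [15.7, 89.8, 4.3]
force: [7.7, -1.4, -4.6]
width: 0.0272
```

```bash
python3 -c "
from h import *
rst()"
```

```text
t 26.7 rx 50.6 ry -0.2 z 61.9 Fx 7.8 Fy 0.1 Fz -4.6 w 27.2 T [-0.52 -2.28 -0.17]
```

Emit:
servo_tool(increments=[[1, [-0.06, 0.012, -0.02], 0], [1, [0, 0, 0], 0]])

```text
clock: 26.9
eef_pos: [0.5242, 0.1827, 0.0619]
tcp_rot: [15.3, 89.7, 3.9]
force: [8.1, -1.5, -3.9]
width: 0.0281
```

Emit:
servo_tool(increments=[[1, [-0.06, 0.012, -0.02], 0], [1, [0, 0, 0], 0]])

```text
clock: 27.1
eef_pos: [0.5241, 0.1828, 0.0619]
tcp_rot: [15.1, 89.7, 3.8]
force: [9.8, -2.9, -3.8]
width: 0.0276
```

```bash
python3 -c "
from h import *
rst()"
```

```text
t 27.1 rx 50.4 ry -0.2 z 61.9 Fx 10.2 Fy -0.9 Fz -3.8 w 27.6 T [-0.77 -2.66 -0.21]
```

Emit:
servo_tool(increments=[[1, [-0.06, 0.012, -0.02], 0], [1, [0, 0, 0], 0], [1, [0, 0, 0], 0], [1, [0, 0, 0], 0], [1, [0, 0, 0], 0]])

```text
clock: 27.6
eef_pos: [0.524, 0.1828, 0.062]
tcp_rot: [15.0, 89.6, 3.6]
force: [10.4, -2.6, -2.1]
width: 0.0277
```

```bash
python3 -c "
from h import *
rst();robot.read_camera('side');rst();robot.read_camera('side');rst()"
```

```text
t 27.6 rx 50.3 ry -0.2 z 62.0 Fx 10.7 Fy -0.5 Fz -2.1 w 27.7 T [-0.86 -2.8  -0.16]
t 27.65 rx 50.3 ry -0.1 z 62.0 Fx 11.4 Fy -0.3 Fz -1.7 w 27.5 T [-0.87 -2.85 -0.19]
t 27.7 rx 50.4 ry -0.2 z 62.0 Fx 9.6 Fy -0.8 Fz -2.8 w 27.9 T [-0.86 -2.83 -0.23]
```

Emit:
servo_tool(increments=[[1, [0.15, -0.03, 0.02], 0], [1, [0.15, -0.03, 0.02], 0], [1, [0.13, -0.026, 0.01], 0], [1, [0, 0, 0], 0]])

```text
clock: 28.1
eef_pos: [0.5247, 0.1828, 0.0616]
tcp_rot: [-3.6, 90.0, -14.9]
force: [4.1, -1.1, -0.3]
width: 0.0282
```

```bash
python3 -c "
from h import *
rst()"
```

```text
t 28.1 rx 51.0 ry -0.0 z 61.6 Fx 4.2 Fy -0.3 Fz -0.3 w 28.2 T [-0.39 -1.08 -0.07]
```

Emit:
servo_tool(increments=[[1, [0.06, -0.012, 0], 0], [1, [0, 0, 0], 0]])

```text
clock: 28.3
eef_pos: [0.5248, 0.1828, 0.0616]
tcp_rot: [-133.9, 90.0, -145.1]
force: [1.7, -0.9, 2.4]
width: 0.028
```

```bash
python3 -c "
from h import *
rst()"
```

```text
t 28.3 rx 51.1 ry -0.0 z 61.6 Fx 1.9 Fy -0.6 Fz 2.4 w 28.0 T [-0.35 -0.65 -0.13]
```

Emit:
servo_tool(increments=[[0.5, [0, 0, 0], 0], [0.5, [0, 0, 0], 0], [0.5, [0, 0, 0], 0], [0.5, [0, 0, 0], 0]])

```text
clock: 28.7
eef_pos: [0.5245, 0.1829, 0.0612]
tcp_rot: [-163.5, 89.9, -174.7]
force: [0.6, 0.2, -0.1]
width: 0.0458
```

```bash
python3 -c "
from h import *
rst()
p=robot.read_camera('wrist'); cv2.imwrite('pics/w18.png',p['image']);rst()"
```

```text
t 28.7 rx 50.8 ry 0.0 z 61.2 Fx 0.5 Fy 0.3 Fz -0.1 w 45.8 T [-0.01 -0.01  0.02]
t 28.75 rx 50.9 ry 0.0 z 61.2 Fx -0.4 Fy -0.0 Fz 0.2 w 46.1 T [-0.06 -0.07 -0.02]
```

View pics/w18.png

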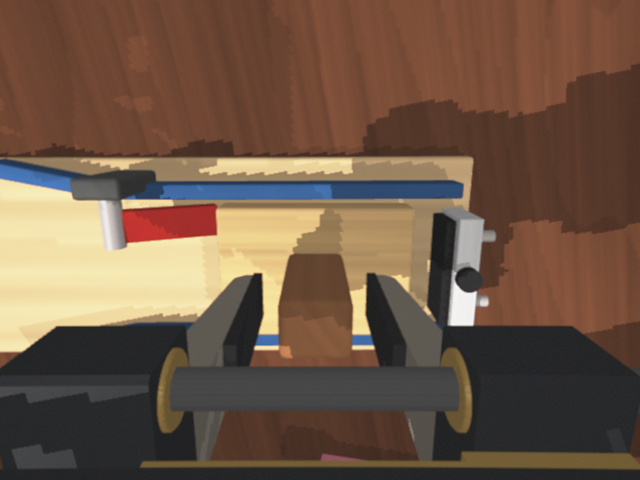

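The fingers are clear of the handle on both sides (263 and 367 against 280–350). Withdrawing straight up.

Emit:
servo_tool(increments=[[0.5, [0, 0, 1], 0], [0.5, [0, 0, 2], 0], [0.5, [0, 0, 3], 0], [0.5, [0, 0, 4], 0], [0.5, [0, 0, 4], 0], [0.5, [0, 0, 0], 0], [0.5, [0, 0, 0], 0], [0.5, [0, 0, 0], 0]])

```text
clock: 29.55
eef_pos: [0.5243, 0.1822, 0.2006]
tcp_rot: [-142.2, 89.9, -153.5]
force: [0.1, 0.3, -0.1]
width: 0.0459
```

```bash
python3 -c "
from h import *
rst()
p=robot.read_camera('wrist'); cv2.imwrite('pics/w19.png',p['image'])
p=robot.read_camera('side'); cv2.imwrite('pics/s19.png',cv2.resize(p['image'][240:390,230:390],None,fx=4,fy=4));rst()"
```

```text
t 29.55 rx 50.7 ry -0.7 z 200.6 Fx 0.0 Fy 0.3 Fz -0.1 w 45.9 T [-0.03 -0.04  0.01]
t 29.65 rx 50.6 ry -0.6 z 200.1 Fx -0.6 Fy -0.2 Fz -0.2 w 46.2 T [-0.02 -0.05  0.04]
```

View pics/w19.png

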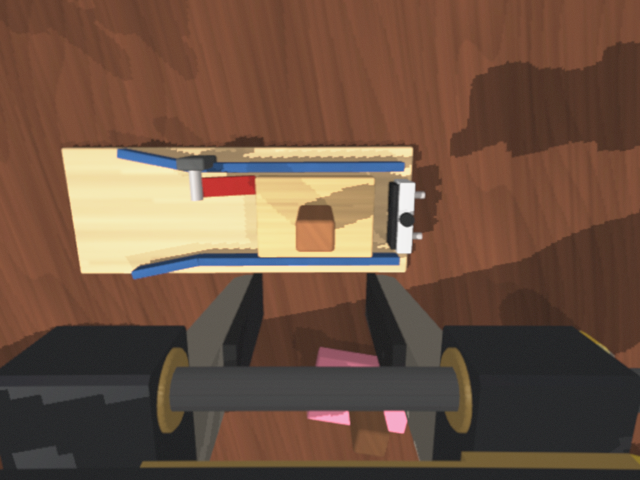

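View pics/s19.png

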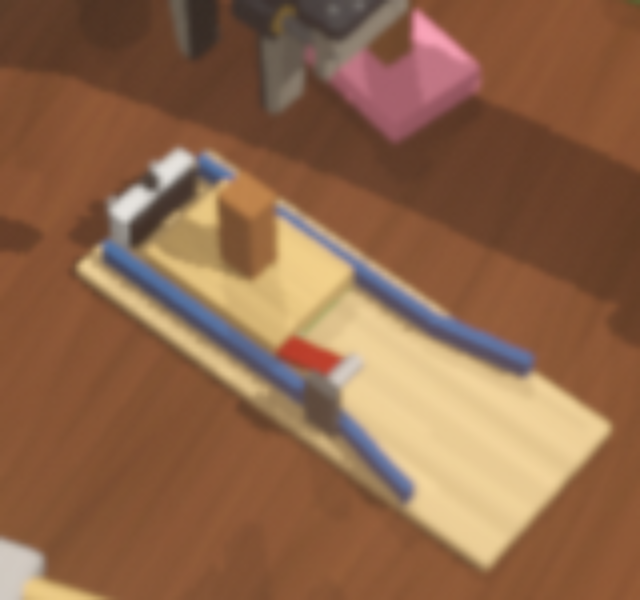

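The block lies flat in the lane with the catch down against its rear face (wrist view (256,185)), and the robot is clear of it. Handing in.

```bash
python3 -c "
from workcell import robot
print(robot.close_job())"
```

```text
the job is handed in; nothing more can be done
None
```

The printing block is locked in its rack and I handed the job in at about 30 s.

- **Block chosen:** I took the smaller of the two plain wooden blocks, holding it by the handle across its 28 mm side.
- **Sliding in:** I set it down at the lane start and slid it in lightly along the floor. The pictures show the catch riding on the block's top, then dropped behind it.
- **Pressing home:** The pad met the block about 15 mm past the catch. I pressed until the wrist read 12–13.7 N. Part of that may be floor friction, so I estimate roughly 9–13 N on the pad itself.
- **Pulling back:** The catch held at about 10–11 N by the wrist reading, and the block did not come past it. I then eased off, let go and lifted clear.
- **Last pictures:** The block lies flat in the lane with the catch down against its rear face. I never moved near the jar, stamp or brush, but did not check them again at the end.
- **Disagreements:**
  - The wrist and top cameras differed by about 2–3 mm.
  - The pad was about 6 mm further in than I first expected. I had taken the stated gap as lying behind the pad; the contact fits it being measured to the pad's front face.
  - A few sliding readings showed the block's full weight on the gripper. For those moments it may have been barely touching the floor.

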